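# Ratchet the crown nut of the two-tier tray tight

### The arm

A 7-joint arm with a two-finger parallel gripper is mounted at the origin on the work surface. World frame = base frame: x ahead of the robot, y to its left, z up, the work surface at z = 0. Lengths are in mm, angles in rad, forces in N, time in s.
With the tool pointing down it reaches from about 400 to 875 mm from the base axis. Payload 4.4 kg.
Tool frame: the origin (TCP) lies at the very end of the fingers, on their centre line; the grasp point (between the pads) lies 19 mm behind it; z points along the fingers, y is the line along which they close (so a half turn about z gives the same grasp; the last joint's range is limited). The gripper opens to 85 mm and grips with 20 to 120 N. Pads are 22 mm wide; open, the fingers measure 114 mm over their backs; the gripper's body (76 mm by 85 mm) begins 54 mm behind the grasp point. The pads swing forward as they close: fully open they stand 13 mm farther back than shut.
Start: joints at [-1.186, 0.628, 0.038, 1.517, -0.027, 0.996, -0.02], TCP at [283.175, 585.089, 231.313] pointing down, gripper open.
Joint ranges: [-3.06, 3.06], [-0.37, 2.12], [-1.25, 1.32], [0.18, 2.47], [-1.1, 4.24], [0.23, 1.98], [-2.94, 2.94]. Speed limits (rad/s): [2.57, 2.57, 3.14, 3.14, 3.14, 3.14, 3.14].

### API

Orientations are given as [roll, pitch, yaw] about the fixed x, y, z axes, in that order (R = Rz(yaw) Ry(pitch) Rx(roll)).
In Python, from cell import ctrl gives the robot as it stands.
- The arm moves only by the tool step_arm, never from a script. Its argument "series" is a list that holds one entry, the list of rows, each a list of 7 numbers: the turn, a rotation vector about the tool's x, y, z as a fraction of full scale, then the shift along the tool's x, y, z as a fraction of full scale, then the closure, from 0 (fully open) to 1 (shut). In form: [[[ax, ay, az, tx, ty, tz, gripper], ...]]. A call has 1 to 12 rows; each row shifts and turns the commanded pose from where the row before left it, along the tool's axes as they then stand; what a row does not reach is not made up. Full scale, the value 1, is 150 mm for a shift and 45 degrees for a turn. A row lasts 1/10 s, in which the tool goes at most 50 mm and 8.59 degrees, less where a joint would pass 70% of its speed; a pose out of reach is approached as far as the arm can. A call with a number of a shift or a turn outside -1 to 1 is refused whole. A call with a gripper value outside its range is refused whole. The fingers move at their own pace and stop on an object; the grip force is fixed at half the most. Time passes only in rows, so rows that do not move let the fingers close. It gives the time, the measured TCP pose, the force, the opening and the grip force at its end, in the units of the state.
- ctrl.read_state(): the state, without advancing time (a new reading comes with each control period).
- ctrl.get_image(name): name is "scene" or "top"; returns a dict with "img" (420x560x3 uint8, red, green, blue), "fx", "fy", "cx", "cy" (pixels), "R" (3x3) and "t" (3): a world point X has camera coordinates R X + t. Camera axes: x right, y down, z forward; pixel columns grow to the right and rows downward; lengths in mm; the calibration is good to about 2 mm. A picture is of the moment at which its call begins. There is no depth.
- ctrl.finish_job(): hands the job in; it is judged then, once.
Trained networks look in a picture, given as the dict that the camera call returned (one of the last four; its "shot" number tells which), for a name from the list of things; names that differ only in an ending like _2 or _b are one class to them, and where a whole thing is asked for, a point or a joint stands for the part that bears it (a point fixed in the world has none). Each returns a list of dicts, best first, with "score" (0 to 1); they miss things now and then, are a little off and sometimes report something else, mostly with a low value. They report only what shows in the picture. A call takes as long as a camera call. They do not tell look-alikes from the thing itself.
- ctrl.recognise(picture, thing): "centre" ([column, row] in pixels, amid what is visible of it).
The state is a dict: "clock": time; "qpos": joint angles; "qd": joint speeds; "tau": joint torques, N m; "eef_pos": TCP position; "tool_rot": TCP orientation; "force": force on the tool from outside, world axes, zero at the start; "torque": the same for the moment, N m; "width": finger opening in mm; "gripper_force": force on a finger pad.
Only numpy, scipy, OpenCV 4.12 (cv2) and the standard library are available. Lean on these libraries where they do the work, as an engineer would, in place of code of your own. Each camera call takes 0.05 s, during which the arm holds its last target. There are 200 camera calls.

### The job

Take the ratchet wrench, set its head over the toothed nut in the middle of the two-tier smoked tray, and swing its handle back and forth between the two brush tubes, letting it slip on each return stroke, until the nut is turned clockwise fully tight; do not take the wrench off the nut part-way. Then lay the wrench flat and lengthwise along the middle of the cork mat and let go, leaving everything else on the dresser as it stands.

Things in the scene. Friction and masses are not known exactly. Their poses are not given: they have to be found in the camera images.
- wrench_grip (a point): Point on the handle of the steel ratchet wrench, which lies flat among other long things: 210 mm long, about 0.3 kg, 28 mm high. The straight handle is 16 mm wide and 16 mm high, its centre line 14 mm above the wrench's underside. x points to the head, z up. Bare handle from 93 mm ahead of this point to 37 mm behind it, then a 26 mm long end block. Balance point about 40 mm ahead.
- wrench_head (a point): Centre of the wrench head's open underside, 120 mm ahead (+x) of the grip point and 14 mm below it; same axes. The head is a round cup 54 mm across, bore 42 mm. Loose teeth inside it drop by their own weight among the nut's teeth at any angle: clockwise (from above) the handle drives the nut, counter-clockwise it clicks over freely. Up to 22.5 degrees of each drive stroke are lost before it bites.
- wrench_mid (a point): Point on the handle's centre line half-way along the whole wrench, 35 mm ahead of the grip point, 85 mm behind the head's axis, 14 mm above the underside. Same axes.
- stand: Two-tier smoked acrylic tray stand, fixed. Origin: centre of its underside, below the nut; axes as at the nut seat. Lower tray 190 (x) by 230 (y) mm, 28 mm high; upper tray 170 by 210 mm, floor 61, rim 75 mm above the dresser. On the upper tray: two brush tubes, 32 mm across, tops at 125 mm, at x -37, y +66 and -66 mm, bounding the handle's swing; a back panel, top at 125 mm, along its +x edge.
- nut_seat (a point): Top face centre of a steel boss (60 mm across) on the upper tray, 95 mm above the dresser. The toothed nut (37 mm across, 8 mm high, teeth on top) sits on it, on the vertical axis through this point. The wrench is seated when its underside rests on this face, centred. -x points to the stand's open front, where the handle must lie; it can swing about 0.7 rad either side of -x.
- nut (a joint): Turn of the toothed nut, rad: grows clockwise seen from above; starts loose somewhere from 0 to 0.6 and stops dead at 2.4, fully tight. It turns stiffly (0.25 N m, about 2 N at the grip point) and stays where it is left.
- mat: Cork mat, 240 by 80 by 4 mm, fixed to the dresser. Origin: centre of its underside; x along its length, z up.
- hairbrush: Bamboo hairbrush, 200 mm long along x, 56 mm wide, 28 mm high, loose; bristle side down, handle to -x. Origin under its middle. Not to be disturbed.
- file_case: Steel nail file case, 150 mm along x, 28 mm wide, 14 mm high, loose. Origin under its middle. Not to be disturbed.
- cat: White ceramic cat ring holder, 100 mm tall, about 65 mm across, loose. Origin under its middle. Not to be disturbed.
- jar: Closed frosted glass jar, 68 mm across, 75 mm tall, loose. Origin under its middle. Not to be disturbed.
- scent: Small amber glass bottle, 32 mm across, 60 mm tall, loose on the upper tray behind the nut. Origin under its middle. Not to be disturbed.
- dish: Small ceramic dish, 70 mm across, 25 mm high, loose. Origin under its middle. Not to be disturbed.
Things that resemble listed ones, but are neither listed nor needed, are in the scene too. What is shaped like the part that bears wrench_grip but purple or red is not meant.

How it is judged:
By the outcome, as a careful person would: the job done as asked, in the order asked, and still so for the second after the job is handed in, with the robot touching nothing.
It also fails if it takes over 72 s, if anything falls off the work surface, if the arm or the gripper's body presses on something with over 40 N, if the wrist force passes 120 N, or if a joint passes its speed limit or range.

## Working session

There is one attempt and no reset: what is moved stays moved. The work goes in short steps, Python scripts to look and compute and a tool call to move; the robot and the scene stay as the last step left them, time stands still between calls to the robot, and variables do not carry over. Pictures are saved under pics/ and viewed, at most 10 in all, crops included, and the job is handed in when it is done.

Besides the shell and the picture viewer there is one more tool, called after "Emit:" by a JSON object that holds its "api" and its "payload", one argument or row to a line. step_arm: Moves the arm, as the interface text tells. Shift numbers are shares of 150 mm and turn numbers shares of 45 degrees, none past 1 either way. Its arguments: {"type":"object","properties":{"series":{"type":"array","items":{"type":"array","items":{"type":"array","items":{"type":"number","minimum":-1,"maximum":1}}}}},"required":["series"]}

```bash
mkdir -p pics; cat > h.py <<'E'
import numpy as np, cv2
from cell import ctrl
def shot(n,f=None):
    p=ctrl.get_image(n)
    if f: cv2.imwrite('pics/'+f,p['img'][:,:,::-1])
    return p
def ray(p,uv,z):
    R=np.array(p['R']);t=np.array(p['t']);c=-R.T@t
    d=R.T@np.array([(uv[0]-p['cx'])/p['fx'],(uv[1]-p['cy'])/p['fy'],1])
    return c+d*(z-c[2])/d[2]
def proj(p,X):
    q=np.array(p['R'])@np.array(X,float)+np.array(p['t'])
    return np.array([p['fx']*q[0]/q[2]+p['cx'],p['fy']*q[1]/q[2]+p['cy']])
E
python3 - <<'E'
from h import *
s=ctrl.read_state();print(s['eef_pos'],s['tool_rot'],s['clock'],s['width'],s['force'])
a=shot('top','t1.png');b=shot('scene','s1.png')
for p in(a,b):
    print('cam',-np.array(p['R']).T@np.array(p['t']))
    for n,z in dict(wrench_grip=14,wrench_head=14,wrench_mid=14,stand=75,nut_seat=103,nut=103,mat=4,hairbrush=20,file_case=10,cat=50,jar=60,scent=100,dish=20).items():
        for r in ctrl.recognise(p,n)[:3]: print(n,np.round(r['centre']),round(r['score'],2),np.round(ray(p,r['centre'],z)))
E
```

```text
[282.90752645 584.51237598 230.38565801] [-3.13969832e+00  3.03255586e-05  2.69078676e+00] 0.0 85.3798859289163 [ 0.35246133 -0.26881778 -1.34358784]
cam [ 320.27312134   16.21018773 1163.81258559]
wrench_grip [407. 295.] 0.98 [ 231. -353.   14.]
wrench_grip [344. 184.] 0.74 [ 558. -171.   14.]
wrench_grip [217. 270.] 0.74 [295. 205.  14.]
wrench_head [343. 187.] 0.81 [ 548. -168.   14.]
wrench_head [412. 293.] 0.68 [ 239. -366.   14.]
wrench_head [214. 271.] 0.61 [291. 213.  14.]
wrench_mid [343. 187.] 0.8 [ 549. -167.   14.]
wrench_mid [413. 296.] 0.66 [ 230. -370.   14.]
stand [218. 179.] 0.61 [553. 202.  75.]
stand [346. 179.] 0.52 [ 561. -166.   75.]
nut_seat [219. 174.] 0.94 [560. 196. 103.]
mat [405. 204.] 0.96 [ 501. -357.    4.]
hairbrush [310. 185.] 0.94 [552. -67.  20.]
file_case [373. 197.] 0.96 [ 519. -258.   10.]
cat [319. 130.] 0.81 [712. -90.  50.]
jar [384. 133.] 0.93 [ 705. -282.   60.]
dish [138. 237.] 0.96 [385. 441.  20.]
cam [1020.91454463 -536.00224454  929.49822411]
wrench_grip [ 74. 274.] 0.82 [ 240. -373.   14.]
wrench_grip [238. 302.] 0.69 [ 560. -180.   14
[... 195 characters left out ...]
ench_mid [239. 298.] 0.91 [ 553. -170.   14.]
wrench_mid [265. 154.] 0.82 [278. 196.  14.]
wrench_mid [ 72. 273.] 0.62 [ 234. -373.   14.]
stand [360. 200.] 0.95 [603. 177.  75.]
nut_seat [356. 197.] 0.88 [604. 156. 103.]
nut [360. 180.] 0.74 [577. 207. 103.]
mat [158. 353.] 0.89 [ 522. -364.    4.]
mat [270. 266.] 0.69 [541. -62.   4.]
mat [360. 184.] 0.19 [532. 284.   4.]
hairbrush [271. 268.] 0.93 [555. -73.  20.]
cat [329. 314.] 0.66 [730. -93.  50.]
jar [253. 383.] 0.91 [ 722. -295.   60.]
jar [272. 267.] 0.23 [574. -90.  60.]
scent [385. 177.] 0.8 [614. 256. 100.]
scent [237. 298.] 0.64 [ 596. -208.  100.]
scent [253. 384.] 0.46 [ 736. -307.  100.]
dish [344. 126.] 0.7 [370. 427.  20.]
```

View pics/t1.png

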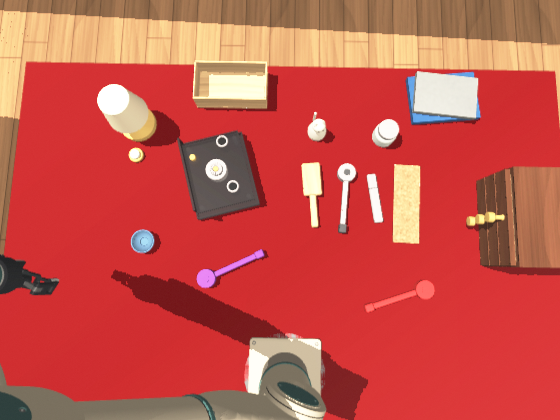

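View pics/s1.png

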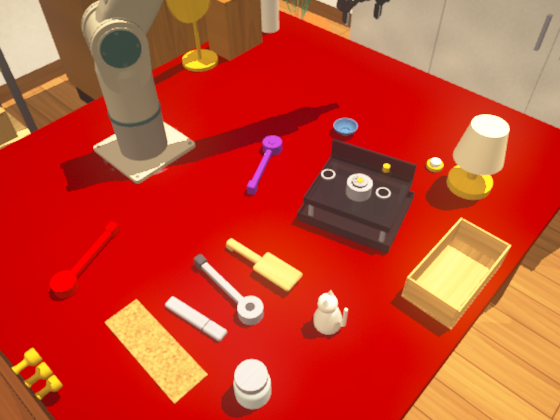

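The top view shows three wrench look-alikes: steel at (345,195), purple at (230,270) and red at (400,297). I choose steel. The stand's back panel is at the left (188,178) and its open front faces right (world -y). The mat is at (406,204). Next is a close crop of the wrench and stand.

```bash
python3 - <<'E'
from h import *
a=cv2.imread('pics/t1.png');b=cv2.imread('pics/s1.png')
def cr(i,x,y,w,h,s):return cv2.resize(i[y:y+h,x:x+w],None,fx=s,fy=s,interpolation=cv2.INTER_CUBIC)
A=cr(a,170,120,100,100,4);B=cr(a,330,150,100,100,4)
C=cr(b,295,140,133,66,3)
out=np.zeros((598,800,3),np.uint8);out[:400,:400]=A;out[:400,400:]=B;out[400:598,:399]=C
D=cr(b,185,250,133,66,3);out[400:598,400:799]=D
cv2.imwrite('pics/c1.png',out)
E
```

```text
(no output)
```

View pics/c1.png

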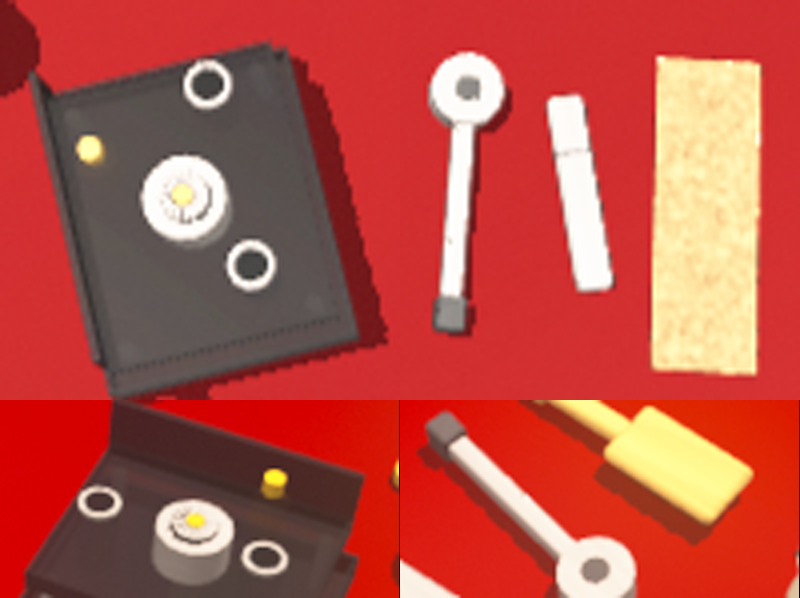

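The close crop confirms the steel wrench, with a white handle, its head at top px (346.8,172.5) and a dark end block at (342.8,228). Tube tops are at (222,141) and (232.8,186.3), and the boss is at (216.5,169.5). Now triangulating.

```bash
python3 - <<'E'
from h import *
from scipy.optimize import least_squares
import pickle
a=shot('top');b=shot('scene')
pickle.dump((a,b),open('cams.pkl','wb'))
T={'t1':[(222,141),(328,174),125],'t2':[(232.75,186.25),(383.3,192.7),125],'boss':[(216.5,169.5),(360,182),95]}
for k,(u,v,z) in T.items(): print(k,ray(a,u,z).round(1),ray(b,v,z).round(1))
loc={'t1':(-37,66,125),'t2':(-37,-66,125),'boss':(0,0,97)}
loc2={'t1':(-37,-66,125),'t2':(-37,66,125),'boss':(0,0,97)}
for L in(loc,loc2):
  def X(p,k):
    c,s=np.cos(p[2]),np.sin(p[2]);x,y,z=L[k];return[p[0]+c*x-s*y,p[1]+s*x+c*y,z]
  f=lambda p:np.concatenate([np.r_[proj(a,X(p,k))-T[k][0],proj(b,X(p,k))-T[k][1]] for k in T])
  for y0 in(0,1.5,3,-1.5):
    r=least_squares(f,[560,190,y0]);print(r.x.round(2),r.cost.round(2),r.fun.round(1) if r.cost<50 else '')
g=lambda x,y:(330+(x-400)/4,150+y/4)
h=ray(a,g(467,90),28);e=ray(a,g(451,300),22);print('head',h,ray(b,(250.3,306.7),28))
for q in [(463,124),(453,297)]: print('handle',ray(a,g(*q),22))
e0=ray(a,g(463,124),22);e1=ray(a,g(453,297),22);print('yaw',np.arctan2(*(e0-e1)[[1,0]]))
print('yaw head',np.arctan2(*(h-e1)[[1,0]]))
M=[ray(a,g(*q),4) for q in [(657,57),(760,63),(757,374),(652,369)]]
print(np.round(M,1),np.mean(M,0))
d=M[0]-M[3]+M[1]-M[2];print('matyaw',np.arctan2(d[1],d[0]))
# scene wrench handle
s=lambda x,y:(185+(x-400)/3,250+(y-400)/3)
print([ray(b,s(*q),22).round(1) for q in[(568,546),(461,449)]])
E
```

```text
t1 [650.2 186.9 125. ] [523.9 153.7 125. ]
t2 [522.8 152.4 125. ] [651.9 188.4 125. ]
boss [576.  204.1  95. ] [577.8 208.1  95. ]
[574.48 204.49   2.  ] 2161.38 
[574.48 204.49   2.  ] 2161.38 
[574.38 204.44   2.01] 2161.38 
[574.38 204.44  -4.28] 2161.38 
[6.0860e+02 1.8525e+02 8.0000e-02] 2352.7 
[6.0860e+02 1.8526e+02 8.0000e-02] 2352.7 
[608.6  185.25   6.37] 2352.7 
[6.0860e+02 1.8525e+02 8.0000e-02] 2352.7 
head [ 590.21007008 -175.94470185   28.        ] [ 593.28616748 -175.40854502   28.        ]
handle [ 565.39389165 -173.8421528    22.        ]
handle [ 434.45307816 -165.94185075   22.        ]
yaw -0.06026185589120153
yaw head -0.0641328086897795
[[ 624.6 -326.2    4. ]
 [ 621.4 -405.3    4. ]
 [ 382.8 -395.9    4. ]
 [ 385.  -317.5    4. ]] [ 503.4496508  -361.22033871    4.        ]
matyaw -0.03778461099848318
[array([ 562.4, -172.3,   22. ]), array([ 444.7, -166.9,   22. ])]
```

Emit:
{"api": "step_arm", "payload": {
  "series": [
    [[0,0,0,-0.242,-0.168,0,0.3],[0,0,0,-0.242,-0.168,0,0.3],[0,0,0,-0.242,-0.168,0,0.3],[0,0,0,-0.242,-0.168,0,0.3],[0,0,0,-0.242,-0.168,0,0.3],[0,0,0,-0.242,-0.168,0,0.3],[0,0,0,-0.242,-0.168,0,0.3],[0,0,0,-0.242,-0.168,0,0.3],[0,0,0,-0.242,-0.168,0,0.3],[0,0,0,-0.242,-0.168,0,0.3],[0,0,0.184,0,0,0,0.3],[0,0,0.184,0,0,0,0.3]]
  ]
}}

```text
clock: 2.7
eef_pos: [501.3, 197.7, 231.5]
tool_rot: [3.141, 0.0, 2.391]
force: [-0.8, 0.5, -0.3]
width: 59.7
gripper_force: 0.0
```

Emit:
{"api": "step_arm", "payload": {
  "series": [
    [[0,0,0.184,0,0,0,0.3],[0,0,0.184,0,0,0,0.3],[0,0,0.184,0,0,0,0.3],[0,0,0.184,0,0,0,0.3],[0,0,0.184,0,0,0,0.3],[0,0,0.184,0,0,0,0.3],[0,0,0.184,0,0,0,0.3],[0,0,0.184,0,0,0,0.3],[0,0,0.184,0,0,0,0.3],[0,0,0.184,0,0,0,0.3],[0,0,0.184,0,0,0,0.3],[0,0,0.184,0,0,0,0.3]]
  ]
}}

```text
clock: 3.9
eef_pos: [500.1, 200.3, 231.4]
tool_rot: [-3.141, -0.0, 0.662]
force: [0.3, -0.3, -0.0]
width: 59.9
gripper_force: 0.0
```

```bash
cat >> h.py <<'E'
def st():
    s=ctrl.read_state();y=s['tool_rot'][2]
    print('t',round(s['clock'],2),'pos',np.round(s['eef_pos'],1),'rpy',np.round(s['tool_rot'],3),'w',round(s['width'],1),'gf',round(s['gripper_force'],1),'F',np.round(s['force'],1),'T',np.round(s['torque'],2),'q',np.round(s['qpos'],2))
    return s
def go(x,y,z,yaw):
    "total tool-frame shift (in units) and turn (units) from present pose"
    from scipy.spatial.transform import Rotation as Ro
    s=st();R=Ro.from_euler('xyz',s['tool_rot']);d=R.inv().apply(np.array([x,y,z])-s['eef_pos'])
    w=(R.inv()*Ro.from_euler('xyz',[np.pi,0,yaw])).as_rotvec()
    print('shift units',np.round(d/150,3),'turn units',np.round(w/(np.pi/4),3))
E
python3 -c "
from h import *
go(472,-168,150,-0.06)"
```

```text
t 3.9 pos [500.1 200.3 231.4] rpy [-3.141 -0.     0.662] w 59.9 gf 0.0 F [ 0.3 -0.3 -0. ] T [ 0.01  0.02 -0.02] q [-0.84  0.54  0.62  1.84 -0.4   0.89 -0.94]
shift units [-1.657  1.822  0.542] turn units [-0.    -0.     0.919]
```

Emit:
{"api": "step_arm", "payload": {
  "series": [
    [[0,0,0,-0.166,0.182,0.02,0.3],[0,0,0,-0.166,0.182,0.02,0.3],[0,0,0,-0.166,0.182,0.02,0.3],[0,0,0,-0.166,0.182,0.02,0.3],[0,0,0,-0.166,0.182,0.02,0.3],[0,0,0,-0.166,0.182,0.02,0.3],[0,0,0,-0.166,0.182,0.02,0.3],[0,0,0,-0.166,0.182,0.02,0.3],[0,0,0,-0.166,0.182,0.02,0.3],[0,0,0,-0.166,0.182,0.02,0.3]]
  ]
}}

```text
clock: 4.9
eef_pos: [473.6, -169.8, 201.4]
tool_rot: [3.141, -0.001, 0.668]
force: [1.9, -0.4, 0.3]
width: 59.9
gripper_force: 0.0
```

Emit:
{"api": "step_arm", "payload": {
  "series": [
    [[0,0,0.184,0,0,0.1,0.3],[0,0,0.184,0,0,0.1,0.3],[0,0,0.184,0,0,0.1,0.3],[0,0,0.184,0,0,0.1,0.3],[0,0,0.183,0,0,0.1,0.3],[0,0,0,0,0,0,0.3]]
  ]
}}

```text
clock: 5.5
eef_pos: [472.7, -167.7, 124.8]
tool_rot: [-3.141, 0.003, -0.054]
force: [-0.0, -0.5, 0.4]
width: 59.8
gripper_force: 0.0
```

```bash
python3 -c "
from h import *
go(472,-168,4,-0.06)
p=shot('top')
i=p['img'][140:260,300:440,::-1]
q=shot('scene')['img'][200:350,130:330,::-1]
a=cv2.resize(i,None,fx=3.5,fy=3.5);b=cv2.resize(q,None,fx=1.55,fy=1.55)
o=np.zeros((420,800,3),np.uint8);o[:,:490]=a[:420];o[:232,490:]=b[:232,:310]
cv2.imwrite('pics/c2.png',o)"
```

```text
t 5.5 pos [ 472.7 -167.7  124.8] rpy [-3.141e+00  3.000e-03 -5.400e-02] w 59.8 gf 0.0 F [-0.  -0.5  0.4] T [-0.01 -0.02  0.05] q [-0.15  0.68  0.67  2.04 -0.69  0.66 -0.65]
shift units [-0.002  0.002  0.805] turn units [-0.001  0.004  0.007]
```

View pics/c2.png

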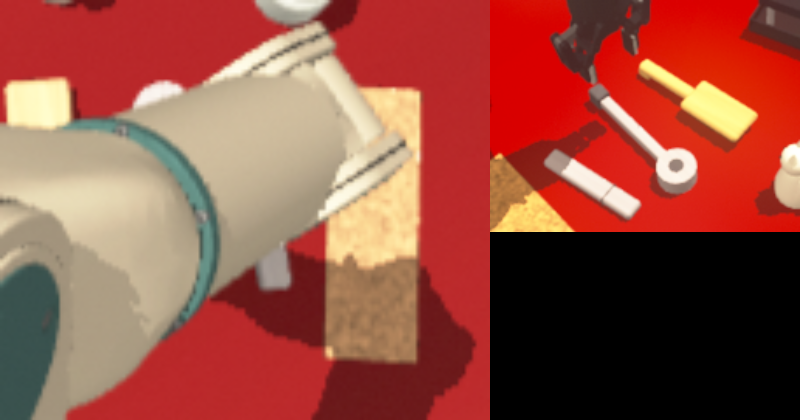

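The scene crop shows the gripper above the steel wrench's handle with its fingers straddling it, and the brush and file case clear. I'll descend.

Emit:
{"api": "step_arm", "payload": {
  "series": [
    [[0,0,0,0,0,0.15,0.3],[0,0,0,0,0,0.15,0.3],[0,0,0,0,0,0.15,0.3],[0,0,0,0,0,0.15,0.3],[0,0,0,0,0,0.1,0.3],[0,0,0,0,0,0.05,0.3],[0,0,0,0,0,0.04,0.3],[0,0,0,0,0,0,0.3],[0,0,0,0,0,0,0.3]]
  ]
}}

```text
clock: 6.5
eef_pos: [474.1, -168.7, 8.5]
tool_rot: [3.141, -0.001, -0.054]
force: [-0.5, 0.8, 1.5]
width: 59.8
gripper_force: 0.0
```

Emit:
{"api": "step_arm", "payload": {
  "series": [
    [[0,0,0,-0.01,0,0.02,0.3],[0,0,0,0,0,0.01,0.3],[0,0,0,0,0,0,0.5],[0,0,0,0,0,0,1],[0,0,0,0,0,0,1],[0,0,0,0,0,0,1],[0,0,0,0,0,0,1],[0,0,0,0,0,0,1],[0,0,0,0,0,0,1],[0,0,0,0,0,0,1]]
  ]
}}

```text
clock: 7.5
eef_pos: [472.2, -168.4, 3.6]
tool_rot: [-3.142, -0.0, -0.054]
force: [-0.8, 0.4, 5.1]
width: 14.2
gripper_force: 59.4
```

Emit:
{"api": "step_arm", "payload": {
  "series": [
    [[0,0,0,0,0,-0.05,1],[0,0,0,0,0,-0.1,1],[0,0,0,0,0,-0.15,1],[0,0,0,0,0,-0.2,1],[0,0,0,0,0,-0.2,1],[0,0,0,0,0,-0.2,1],[0,0,0,0,0,-0.2,1],[0,0,0,0,0,-0.2,1],[0,0,0,0,0,-0.15,1],[0,0,0,0,0,0,1]]
  ]
}}

```text
clock: 8.5
eef_pos: [473.2, -169.0, 223.1]
tool_rot: [3.141, -0.004, -0.054]
force: [0.7, -1.1, -2.6]
width: 15.0
gripper_force: 58.6
```

```bash
python3 -c "
from h import *
import numpy as np
# start of drive: wrench yaw = 1.836+0.62
for w in (1.836,1.836+.62):
  go(577.3-120*np.cos(w),206-120*np.sin(w),220,w)
for n in('top','scene'):
  p=shot(n,'l_'+n+'.png')
  for r in ctrl.recognise(p,'wrench_head')[:3]: print(n,r, ray(p,r['centre'],222))
"
```

```text
t 8.5 pos [ 473.2 -169.   223.1] rpy [ 3.141 -0.004 -0.054] w 15.0 gf 58.6 F [ 0.7 -1.1 -2.6] T [-0.02  0.12 -0.  ] q [-0.26  0.55  0.83  1.95 -0.53  0.87 -0.77]
shift units [ 0.81  -1.774  0.022] turn units [ 6.000e-03 -2.000e-03 -2.406e+00]
t 8.5 pos [ 473.2 -169.   223.1] rpy [ 3.141 -0.004 -0.054] w 15.0 gf 58.6 F [ 0.7 -1.1 -2.6] T [-0.02  0.12 -0.  ] q [-0.26  0.55  0.83  1.95 -0.53  0.87 -0.77]
shift units [ 1.205 -2.061  0.024] turn units [ 7.000e-03 -1.000e-03 -3.195e+00]
top {'centre': [410.0, 293.5], 'score': 0.96} [ 251.48735567 -292.85029296  222.        ]
top {'centre': [363.0, 151.1], 'score': 0.8} [ 599.83843888 -184.13613633  222.        ]
top {'centre': [383.7, 132.7], 'score': 0.43} [ 648.76916316 -236.90498317  222.        ]
scene {'centre': [77.5, 270.5], 'score': 0.9} [ 415.50699569 -401.50733374  222.        ]
scene {'centre': [238.6, 238.0], 'score': 0.86} [ 569.20304451 -166.04155836  222.        ]
scene {'centre': [264.3, 156.0], 'score': 0.59} [450.83422992  24.30636067 222.        ]
```

Emit:
{"api": "step_arm", "payload": {
  "series": [
    [[0,0,0,0.051,-0.112,0,1],[0,0,0,0.101,-0.222,0,1],[0,0,0,0.101,-0.222,0,1],[0,0,0,0.101,-0.222,0,1],[0,0,0,0.101,-0.222,0,1],[0,0,0,0.101,-0.222,0,1],[0,0,0,0.101,-0.222,0,1],[0,0,0,0.101,-0.222,0,1],[0,0,0,0.051,-0.108,0,1],[0,0,-0.08,0,0,0,1],[0,0,-0.15,0,0,0,1],[0,0,-0.15,0,0,0,1]]
  ]
}}

```text
clock: 9.9
eef_pos: [606.5, 90.9, 218.4]
tool_rot: [3.142, 0.004, 0.249]
force: [-0.2, -0.5, -3.0]
width: 14.8
gripper_force: 58.9
```

Emit:
{"api": "step_arm", "payload": {
  "series": [
    [[0,0,-0.18,0,0,0,1],[0,0,-0.18,0,0,0,1],[0,0,-0.18,0,0,0,1],[0,0,-0.18,0,0,0,1],[0,0,-0.18,0,0,0,1],[0,0,-0.18,0,0,0,1],[0,0,-0.18,0,0,0,1],[0,0,-0.18,0,0,0,1],[0,0,-0.18,0,0,0,1],[0,0,-0.18,0,0,0,1],[0,0,-0.15,0,0,0,1],[0,0,-0.076,0,0,0,1]]
  ]
}}

```text
clock: 11.1
eef_pos: [606.6, 90.4, 218.7]
tool_rot: [-3.138, -0.001, 1.839]
force: [-1.5, 0.5, -4.2]
width: 14.8
gripper_force: 58.8
```

Emit:
{"api": "step_arm", "payload": {
  "series": [
    [[0,0,0,0,0,0.2,1],[0,0,0,0,0,0.2,1],[0,0,0,0,0,0,1],[0,0,0,0,0,0,1]]
  ]
}}

```text
clock: 11.5
eef_pos: [607.0, 90.4, 159.6]
tool_rot: [-3.139, -0.0, 1.835]
force: [-0.3, -0.3, -3.4]
width: 14.9
gripper_force: 59.1
```

```bash
python3 -c "
from h import *
w=1.836
go(577.3-120*np.cos(w),206-120*np.sin(w),150,w)
a=shot('top');b=shot('scene')
for p in (a,b):
  for r in ctrl.recognise(p,'wrench_head')[:3]: print(r)
  print(proj(p,[577.3,206,170]))
A=cv2.resize(a['img'][120:240,160:260,::-1],None,fx=4,fy=4,interpolation=2)
B=cv2.resize(b['img'][120:240,310:410,::-1],None,fx=4,fy=4,interpolation=2)
cv2.imwrite('pics/c3.png',np.hstack([A,B]))"
```

```text
t 11.5 pos [607.   90.4 159.6] rpy [-3.139 -0.     1.835] w 14.9 gf 59.1 F [-0.3 -0.3 -3.4] T [-0.15 -0.13 -0.05] q [-0.36  0.68  0.27  1.7  -0.24  0.8   0.28]
shift units [-0.004  0.011  0.064] turn units [-0.004 -0.    -0.001]
{'centre': [413.7, 292.9], 'score': 0.76}
{'centre': [274.4, 149.8], 'score': 0.6}
{'centre': [257.0, 252.4], 'score': 0.4}
[211.09580533 162.28137407]
{'centre': [75.1, 270.2], 'score': 0.98}
{'centre': [338.1, 194.1], 'score': 0.92}
{'centre': [264.5, 155.8], 'score': 0.6}
[362.78974742 158.24994898]
```

View pics/c3.png

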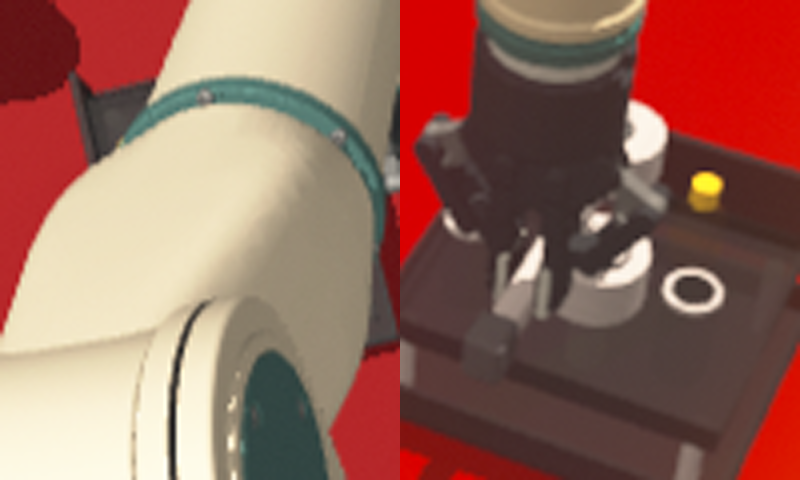

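The scene crop shows the wrench held level and its head behind the gripper. The right rim of the head is visible at crop (668,140), and the boss at (600,270) is mostly uncovered. The top view is blocked by the forearm. I'll compare the head and boss with a projected model.

```bash
python3 -c "
from h import *
s=st();p=shot('scene');s2=st()
x,y,z=np.mean([s['eef_pos'],s2['eef_pos']],0);w=s2['tool_rot'][2]
S=8;X0,Y0,W,H=335,140,70,70
im=cv2.resize(p['img'][Y0:Y0+H,X0:X0+W,::-1],None,fx=S,fy=S,interpolation=2)
def circ(c,r,col):
  q=np.array([proj(p,[c[0]+r*np.cos(t),c[1]+r*np.sin(t),c[2]]) for t in np.linspace(0,2*np.pi,90)])
  cv2.polylines(im,[np.int32((q+.5-[X0,Y0])*S)],True,col,1)
h=[x+120*np.cos(w),y+120*np.sin(w)]
print('head pred',h)
circ([*h,z-4+28],27,(0,255,0));circ([*h,z-4],27,(0,160,0))
circ([577.3,206,95],30,(255,0,0))
circ([577.3,206,103],18.5,(255,255,0))
for sg in(1,-1):
  c=1.836;circ([577.3-37*np.cos(c)-sg*66*np.sin(c),206-37*np.sin(c)+sg*66*np.cos(c),125],16,(255,0,255))
cv2.imwrite('pics/c4.png',im)"
```

```text
t 11.7 pos [608.7  90.8 162.2] rpy [3.139 0.    1.835] w 14.7 gf 59.1 F [ 0.1 -0.6 -3.3] T [-0.23 -0.08  0.03] q [-0.36  0.67  0.27  1.7  -0.24  0.8   0.28]
t 11.75 pos [608.6  90.9 162.1] rpy [3.139 0.    1.836] w 14.4 gf 59.1 F [-0.4 -0.1 -3.5] T [-0.2  -0.06  0.03] q [-0.36  0.67  0.27  1.7  -0.24  0.8   0.28]
head pred [np.float64(577.2471336384888), np.float64(206.65162577753057)]
```

View pics/c4.png

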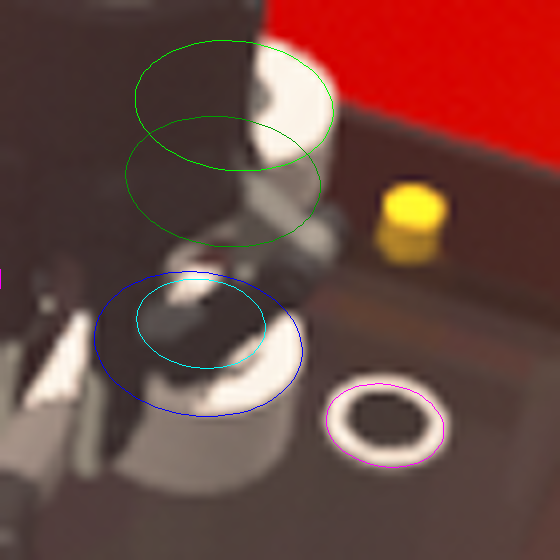

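The predicted head outline matches the image within about 1 mm (rim at 336 against 333 predicted in zoomed px), and the boss and tube outlines also match. I'll lower it.

Emit:
{"api": "step_arm", "payload": {
  "series": [
    [[0,0,0,0,0,0.1,1],[0,0,0,0,0,0.1,1],[0,0,0,0,0,0.1,1],[0,0,0,0,0,0.03,1],[0,0,0,0,0,0.02,1],[0,0,0,0,0,0.02,1],[0,0,0,0,0,0.02,1],[0,0,0,0,0,0,1],[0,0,0,0,0,0,1]]
  ]
}}

```text
clock: 12.65
eef_pos: [608.1, 90.8, 102.7]
tool_rot: [3.141, 0.0, 1.835]
force: [0.1, 0.1, -2.9]
width: 14.7
gripper_force: 59.2
```

Emit:
{"api": "step_arm", "payload": {
  "series": [
    [[0,0,0,0,0,0.015,1],[0,0,0,0,0,0.01,1],[0,0,0,0,0,0,1],[0,0,0,0,0,0,1]]
  ]
}}

```text
clock: 13.05
eef_pos: [608.0, 90.7, 98.7]
tool_rot: [3.141, 0.0, 1.835]
force: [0.9, -0.8, -1.2]
width: 14.5
gripper_force: 59.4
```

Emit:
{"api": "step_arm", "payload": {
  "series": [
    [[0,0,0,0,0,0.01,1],[0,0,0,0,0,0,1],[0,0,0,0,0,0,1]]
  ]
}}

```text
clock: 13.35
eef_pos: [608.1, 90.6, 97.5]
tool_rot: [3.141, 0.0, 1.835]
force: [1.0, -0.8, 2.3]
width: 14.5
gripper_force: 59.9
```

```bash
python3 -c "
from h import *
for _ in range(4): st();ctrl.get_image('scene')
th=0.085;r=115.6/150
# arc step: yaw change d about head at +120 along tool x
for d in (0.065,-0.065,0.13,-0.13):
  # tool frame: head at (120,0). world yaw +d -> tool z turn -d. TCP moves: p' = h - R(d)*120x
  dx=120-120*np.cos(d);dyw=-120*np.sin(d) # in frame x, left; tool y = -left
  print(d,'turn',-d/(np.pi/4),'tx',dx/150,'ty',-dyw/150)
"
```

```text
t 13.35 pos [608.1  90.6  97.5] rpy [3.141 0.    1.835] w 14.5 gf 59.9 F [ 1.  -0.8  2.3] T [ 0.04 -0.09 -0.05] q [-0.34  0.76  0.24  1.74 -0.26  0.68  0.31]
t 13.4 pos [608.1  90.6  97.5] rpy [3.141 0.    1.835] w 14.7 gf 59.9 F [-0.7 -1.7  3. ] T [ 0.02 -0.14 -0.07] q [-0.34  0.76  0.24  1.74 -0.26  0.68  0.31]
t 13.45 pos [608.1  90.6  97.5] rpy [3.141 0.    1.835] w 14.4 gf 59.9 F [ 1.8 -1.3  2.3] T [ 0.04 -0.14 -0.06] q [-0.34  0.76  0.24  1.74 -0.26  0.68  0.31]
t 13.5 pos [608.1  90.5  97.4] rpy [3.141 0.    1.835] w 14.9 gf 59.9 F [ 1.  -1.6  2.2] T [-0.   -0.14 -0.08] q [-0.34  0.76  0.24  1.74 -0.26  0.68  0.31]
0.065 turn -0.08276057040778557 tx 0.0016894050629591107 ty 0.05196339106782608
-0.065 turn 0.08276057040778557 tx 0.0016894050629591107 ty -0.05196339106782608
0.13 turn -0.16552114081557115 tx 0.00675048502816954 ty 0.10370731409575588
-0.13 turn 0.16552114081557115 tx 0.00675048502816954 ty -0.10370731409575588
```

Emit:
{"api": "step_arm", "payload": {
  "series": [
    [[0,0,-0.127,0.004,0.08,0,1],[0,0,-0.127,0.004,0.08,0,1],[0,0,0,0,0,0,1]]
  ]
}}

```text
clock: 13.85
eef_pos: [630.8, 98.7, 97.1]
tool_rot: [-3.142, 0.001, 2.036]
force: [0.0, -2.9, 4.2]
width: 14.5
gripper_force: 60.1
```

```bash
cat >> h.py <<'E'
def head():
    s=st();w=s['tool_rot'][2];p=s['eef_pos']
    c,q=np.cos(w),np.sin(w);h=[p[0]+120*c,p[1]+120*q];e=np.array([576.7,206.5])-h
    print('head',np.round(h,2),'dyaw',round(w-1.836,3),'fix tool x,y mm',round(e[0]*c+e[1]*q,2),round(e[0]*q-e[1]*c,2))
E
python3 -c "
from h import *
head()"
```

```text
t 13.85 pos [630.8  98.7  97.1] rpy [-3.142e+00  1.000e-03  2.036e+00] w 14.5 gf 60.1 F [ 0.  -2.9  4.2] T [-0.29  0.03  0.05] q [-0.31  0.78  0.19  1.67 -0.2   0.71  0.44]
head [576.94 206.  ] dyaw 0.2 fix tool x,y mm 0.56 0.02
```

Emit:
{"api": "step_arm", "payload": {
  "series": [
    [[0,0,-0.134,0.007,0.084,0,1],[0,0,-0.134,0.007,0.084,0,1],[0,0,-0.134,0.007,0.084,0,1],[0,0,-0.134,0.006,0.084,0,1],[0,0,0,0,0,0,1]]
  ]
}}

```text
clock: 14.35
eef_pos: [670.2, 130.3, 97.5]
tool_rot: [3.141, 0.004, 2.456]
force: [2.9, -5.8, 4.1]
width: 14.9
gripper_force: 60.1
```

```bash
python3 -c "
from h import *
head()"
```

```text
t 14.35 pos [670.2 130.3  97.5] rpy [3.141 0.004 2.456] w 14.9 gf 60.1 F [ 2.9 -5.8  4.1] T [-0.91 -0.31  0.18] q [-0.28  0.83  0.08  1.53 -0.08  0.79  0.72]
head [577.28 206.28] dyaw 0.62 fix tool x,y mm 0.59 -0.2
```

Emit:
{"api": "step_arm", "payload": {
  "series": [
    [[0,0,0,-0.01,0,-0.006,1],[0,0,0,0,0,0,1]]
  ]
}}

```text
clock: 14.55
eef_pos: [669.8, 129.9, 97.9]
tool_rot: [-3.141, 0.001, 2.454]
force: [3.3, -3.7, 1.6]
width: 14.8
gripper_force: 59.7
```

```bash
python3 -c "
from h import *
head()"
```

```text
t 14.55 pos [669.8 129.9  97.9] rpy [-3.141e+00  1.000e-03  2.454e+00] w 14.8 gf 59.7 F [ 3.3 -3.7  1.6] T [-0.62 -0.4   0.1 ] q [-0.28  0.82  0.08  1.53 -0.08  0.79  0.72]
head [577.04 206.07] dyaw 0.618 fix tool x,y mm 0.53 0.11
```

Emit:
{"api": "step_arm", "payload": {
  "series": [
    [[0,0,0.134,0.005,-0.084,0,1],[0,0,0.134,0.005,-0.084,0,1],[0,0,0.134,0.005,-0.084,0,1],[0,0,0.134,0.005,-0.084,0,1],[0,0,0.134,0.005,-0.084,0,1],[0,0,0.134,0.005,-0.084,0,1]]
  ]
}}

```text
clock: 15.15
eef_pos: [608.0, 90.2, 98.4]
tool_rot: [3.137, 0.001, 1.817]
force: [5.0, -2.7, 0.0]
width: 14.5
gripper_force: 59.6
```

```bash
python3 -c "
from h import *
head()"
```

```text
t 15.15 pos [608.   90.2  98.4] rpy [3.137e+00 1.000e-03 1.817e+00] w 14.5 gf 59.6 F [ 5.  -2.7  0. ] T [-0.37 -0.92 -0.15] q [-0.34  0.75  0.24  1.74 -0.27  0.67  0.29]
head [578.73 206.58] dyaw -0.019 fix tool x,y mm 0.42 -1.99
```

Emit:
{"api": "step_arm", "payload": {
  "series": [
    [[0,0,0.134,0.005,-0.084,0.006,1],[0,0,0.134,0.005,-0.084,0,1],[0,0,0.134,0.005,-0.084,0,1],[0,0,0.134,0.005,-0.084,0,1],[0,0,0.134,0.005,-0.084,0,1],[0,0,0.134,0.005,-0.084,0,1],[0,0,0,0,0,0,1]]
  ]
}}

```text
clock: 15.85
eef_pos: [532.8, 95.6, 97.5]
tool_rot: [3.138, -0.0, 1.187]
force: [5.1, -5.2, 1.6]
width: 14.8
gripper_force: 60.1
```

```bash
python3 -c "
from h import *
head()"
```

```text
t 15.85 pos [532.8  95.6  97.5] rpy [ 3.138 -0.     1.187] w 14.8 gf 60.1 F [ 5.1 -5.2  1.6] T [-0.75 -0.87 -0.45] q [-0.49  0.7   0.4   1.95 -0.48  0.58 -0.15]
head [577.74 206.83] dyaw -0.649 fix tool x,y mm -0.7 -0.84
```

Emit:
{"api": "step_arm", "payload": {
  "series": [
    [[0,0,-0.134,0.005,0.084,0,1],[0,0,-0.134,0.005,0.084,0,1],[0,0,-0.134,0.005,0.084,0,1],[0,0,-0.134,0.005,0.084,0,1],[0,0,-0.134,0.005,0.084,0,1],[0,0,-0.134,0.005,0.084,0,1],[0,0,-0.134,0.005,0.084,0,1],[0,0,-0.134,0.005,0.084,0,1],[0,0,-0.134,0.005,0.084,0,1],[0,0,-0.134,0.005,0.084,0,1],[0,0,-0.134,0.005,0.084,0,1],[0,0,-0.134,0.005,0.084,0,1]]
  ]
}}

```text
clock: 17.05
eef_pos: [670.0, 129.2, 97.4]
tool_rot: [-3.139, 0.003, 2.459]
force: [2.1, -7.2, 3.6]
width: 14.7
gripper_force: 60.2
```

```bash
python3 -c "
from h import *
head()
p=shot('scene')
i=cv2.resize(p['img'][110:230,290:430,::-1],None,fx=5,fy=5,interpolation=2)
cv2.imwrite('pics/c5.png',i)"
```

```text
t 17.05 pos [670.  129.2  97.4] rpy [-3.139e+00  3.000e-03  2.459e+00] w 14.7 gf 60.2 F [ 2.1 -7.2  3.6] T [-1.23 -0.09  0.33] q [-0.28  0.83  0.08  1.53 -0.07  0.79  0.72]
head [576.93 204.87] dyaw 0.623 fix tool x,y mm 1.21 1.12
```

View pics/c5.png

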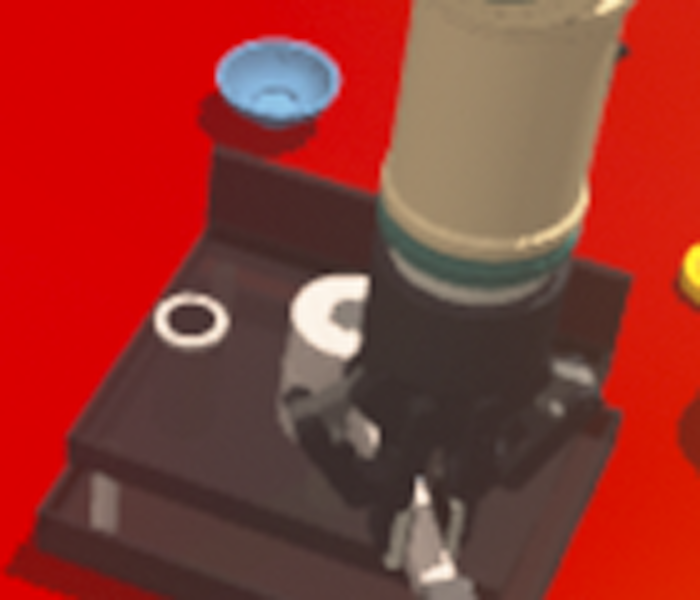

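The head sits flush on the boss, with its left edge at (290,315) continuing the boss side. Next drive stroke.

Emit:
{"api": "step_arm", "payload": {
  "series": [
    [[0,0,0.134,0.005,-0.084,0,1],[0,0,0.134,0.005,-0.084,0,1],[0,0,0.134,0.005,-0.084,0,1],[0,0,0.134,0.005,-0.084,0,1],[0,0,0.134,0.005,-0.084,0,1],[0,0,0.134,0.005,-0.084,0,1],[0,0,0.134,0.005,-0.084,0,1],[0,0,0.134,0.005,-0.084,0,1],[0,0,0.134,0.005,-0.084,0,1],[0,0,0.134,0.005,-0.084,0,1],[0,0,0.134,0.005,-0.084,0,1],[0,0,0.134,0.005,-0.084,0,1]]
  ]
}}

```text
clock: 18.3
eef_pos: [533.2, 95.2, 97.6]
tool_rot: [3.136, 0.001, 1.184]
force: [4.2, -6.5, 2.9]
width: 14.3
gripper_force: 60.0
```

```bash
python3 -c "
from h import *
head()"
```

```text
t 18.3 pos [533.2  95.2  97.6] rpy [3.136e+00 1.000e-03 1.184e+00] w 14.3 gf 60.0 F [ 4.2 -6.5  2.9] T [-1.13 -0.97 -0.46] q [-0.49  0.7   0.4   1.95 -0.47  0.58 -0.16]
head [578.48 206.34] dyaw -0.652 fix tool x,y mm -0.53 -1.71
```

Emit:
{"api": "step_arm", "payload": {
  "series": [
    [[0,0,-0.134,0.005,0.084,0,1],[0,0,-0.134,0.005,0.084,0,1],[0,0,-0.134,0.005,0.084,0,1],[0,0,-0.134,0.005,0.084,0,1],[0,0,-0.134,0.005,0.084,0,1],[0,0,-0.134,0.005,0.084,0,1],[0,0,-0.134,0.005,0.084,0,1],[0,0,-0.134,0.005,0.084,0,1],[0,0,-0.134,0.005,0.084,0,1],[0,0,-0.134,0.005,0.084,0,1],[0,0,-0.134,0.005,0.084,0,1],[0,0,-0.134,0.005,0.084,0,1]]
  ]
}}

```text
clock: 19.5
eef_pos: [670.1, 130.1, 97.6]
tool_rot: [-3.139, 0.005, 2.459]
force: [3.1, -8.8, 5.4]
width: 14.9
gripper_force: 60.2
```

Emit:
{"api": "step_arm", "payload": {
  "series": [
    [[0,0,0.134,0.005,-0.084,0,1],[0,0,0.134,0.005,-0.084,0,1],[0,0,0.134,0.005,-0.084,0,1]]
  ]
}}

```text
clock: 19.8
eef_pos: [643.9, 105.8, 98.1]
tool_rot: [3.137, 0.007, 2.133]
force: [5.6, -6.7, 1.4]
width: 14.5
gripper_force: 59.8
```

Emit:
{"api": "step_arm", "payload": {
  "series": [
    [[0,0,0.134,0.005,-0.084,0,1],[0,0,0.134,0.005,-0.084,0,1]]
  ]
}}

```text
clock: 20.0
eef_pos: [621.1, 94.3, 98.1]
tool_rot: [3.135, 0.006, 1.922]
force: [7.6, -7.5, 1.2]
width: 14.5
gripper_force: 59.8
```

```bash
python3 -c "
from h import *
head()"
```

```text
t 20.0 pos [621.1  94.3  98.1] rpy [3.135 0.006 1.922] w 14.5 gf 59.8 F [ 7.6 -7.5  1.2] T [-1.48 -1.37 -0.1 ] q [-0.32  0.77  0.21  1.71 -0.22  0.69  0.35]
head [579.79 206.95] dyaw 0.086 fix tool x,y mm 0.64 -3.06
```

Emit:
{"api": "step_arm", "payload": {
  "series": [
    [[0,0,0.134,0.004,-0.084,0,1],[0,0,0.134,0.004,-0.084,0,1]]
  ]
}}

```text
clock: 20.2
eef_pos: [596.4, 87.7, 98.0]
tool_rot: [3.135, 0.005, 1.711]
force: [7.4, -7.9, 1.4]
width: 14.5
gripper_force: 59.7
```

```bash
python3 -c "
from h import *
head()"
```

```text
t 20.2 pos [596.4  87.7  98. ] rpy [3.135 0.005 1.711] w 14.5 gf 59.7 F [ 7.4 -7.9  1.4] T [-1.56 -1.28 -0.3 ] q [-0.36  0.74  0.26  1.78 -0.29  0.65  0.21]
head [579.68 206.58] dyaw -0.125 fix tool x,y mm 0.34 -2.96
```

Emit:
{"api": "step_arm", "payload": {
  "series": [
    [[0,0,0.134,0.004,-0.084,0,1],[0,0,0.134,0.004,-0.084,0,1]]
  ]
}}

```text
clock: 20.4
eef_pos: [571.7, 86.3, 98.1]
tool_rot: [3.133, 0.004, 1.5]
force: [3.2, -12.4, 2.8]
width: 14.6
gripper_force: 59.6
```

```bash
python3 -c "
from h import *
head()"
```

```text
t 20.4 pos [571.7  86.3  98.1] rpy [3.133 0.004 1.5  ] w 14.6 gf 59.6 F [  3.2 -12.4   2.8] T [-2.48 -0.35 -0.07] q [-0.4   0.72  0.32  1.85 -0.35  0.61  0.06]
head [580.13 205.98] dyaw -0.336 fix tool x,y mm 0.27 -3.46
```

Emit:
{"api": "step_arm", "payload": {
  "series": [
    [[0,0,0.134,-0.01,-0.084,0,1],[0,0,0.134,0.0,-0.084,0,1]]
  ]
}}

```text
clock: 20.6
eef_pos: [545.5, 88.8, 97.7]
tool_rot: [3.134, 0.002, 1.29]
force: [7.4, -7.7, 0.7]
width: 14.8
gripper_force: 59.7
```

```bash
python3 -c "
from h import *
head()"
```

```text
t 20.6 pos [545.5  88.8  97.7] rpy [3.134e+00 2.000e-03 1.290e+00] w 14.8 gf 59.7 F [ 7.4 -7.7  0.7] T [-1.44 -1.69  0.29] q [-0.45  0.71  0.37  1.92 -0.43  0.58 -0.09]
head [578.69 204.11] dyaw -0.546 fix tool x,y mm 1.74 -2.58
```

Emit:
{"api": "step_arm", "payload": {
  "series": [
    [[0,0,0.12,0.004,-0.08,0,1],[0,0,0,0,0,0,1]]
  ]
}}

```text
clock: 20.8
eef_pos: [532.9, 94.9, 97.5]
tool_rot: [3.137, -0.0, 1.198]
force: [0.4, -3.2, -0.1]
width: 14.7
gripper_force: 60.1
```

```bash
python3 -c "
from h import *
head()
p=shot('scene')
i=cv2.resize(p['img'][110:230,290:430,::-1],None,fx=5,fy=5,interpolation=2)
cv2.imwrite('pics/c6.png',i)"
```

```text
t 20.8 pos [532.9  94.9  97.5] rpy [ 3.137 -0.     1.198] w 14.7 gf 60.1 F [ 0.4 -3.2 -0.1] T [-0.57 -0.13 -0.15] q [-0.48  0.7   0.39  1.95 -0.46  0.57 -0.15]
head [576.65 206.61] dyaw -0.638 fix tool x,y mm -0.09 0.09
```

View pics/c6.png

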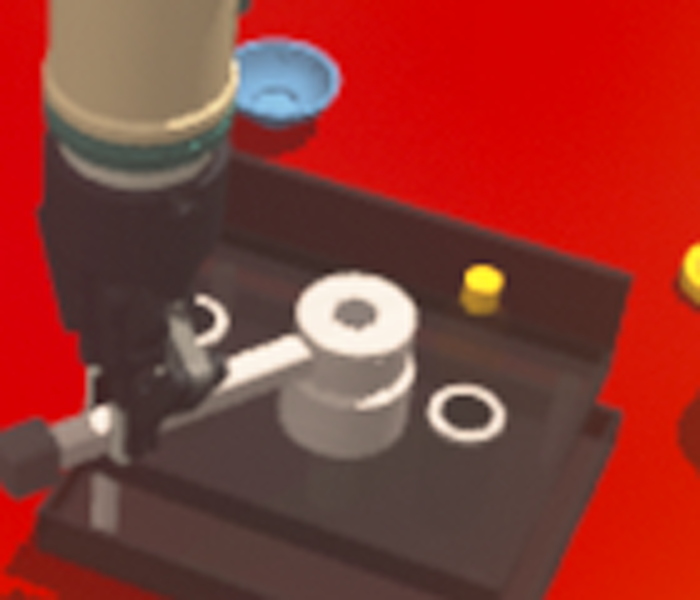

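The head is on the boss with its centre at crop (356,315) and the handle's end block at (28,458). I'll check the actual wrench yaw against the tool yaw.

```bash
python3 -c "
from h import *
a,p=__import__('pickle').load(open('cams.pkl','rb'))
f=lambda x,y:(290+x/5-.5,110+y/5-.5)
h=ray(p,f(356,315),123);e=ray(p,f(28,456),109)
print(h,e,np.arctan2(*(h-e)[[1,0]]),np.linalg.norm((h-e)[:2]))
g=[ray(p,f(*q),117) for q in((265,360),(115,412))]
print(g)
"
```

```text
[575.31844452 209.27493911 123.        ] [513.75416828  51.96753864 109.        ] 1.1977578519619176 168.92536325934435
[array([559.02933268, 163.3213982 , 117.        ]), array([529.67473946,  92.48223071, 117.        ])]
```

Emit:
{"api": "step_arm", "payload": {
  "series": [
    [[0,0,-0.134,0.005,0.084,0,1],[0,0,-0.134,0.005,0.084,0,1],[0,0,-0.134,0.005,0.084,0,1],[0,0,-0.134,0.005,0.084,0,1],[0,0,-0.134,0.005,0.084,0,1],[0,0,-0.134,0.005,0.084,0,1]]
  ]
}}

```text
clock: 21.45
eef_pos: [607.2, 89.2, 97.3]
tool_rot: [3.141, 0.004, 1.836]
force: [2.4, -7.3, 2.8]
width: 14.4
gripper_force: 60.5
```

Emit:
{"api": "step_arm", "payload": {
  "series": [
    [[0,0,-0.134,0.005,0.084,0,1],[0,0,-0.134,0.005,0.084,0,1],[0,0,-0.134,0.005,0.084,0,1],[0,0,-0.134,0.005,0.084,0,1],[0,0,-0.134,0.005,0.084,0,1],[0,0,-0.12,0.005,0.08,0,1],[0,0,0,0,0,0,1]]
  ]
}}

```text
clock: 22.15
eef_pos: [670.9, 131.0, 97.7]
tool_rot: [3.141, 0.006, 2.459]
force: [5.3, -8.5, 3.3]
width: 14.5
gripper_force: 60.4
```

Emit:
{"api": "step_arm", "payload": {
  "series": [
    [[0,0,0.134,0.004,-0.084,0,1],[0,0,0.134,0.004,-0.084,0,1]]
  ]
}}

```text
clock: 22.35
eef_pos: [653.3, 113.2, 98.0]
tool_rot: [3.137, 0.006, 2.24]
force: [7.0, -4.8, 2.0]
width: 14.6
gripper_force: 60.3
```

Emit:
{"api": "step_arm", "payload": {
  "series": [
    [[0,0,0.134,0.004,-0.084,0,1],[0,0,0.134,0.004,-0.084,0,1]]
  ]
}}

```text
clock: 22.55
eef_pos: [632.2, 99.2, 98.1]
tool_rot: [3.135, 0.006, 2.028]
force: [8.5, -5.8, 1.4]
width: 14.5
gripper_force: 60.3
```

```bash
python3 -c "
from h import *
head()"
```

```text
t 22.55 pos [632.2  99.2  98.1] rpy [3.135 0.006 2.028] w 14.5 gf 60.3 F [ 8.5 -5.8  1.4] T [-0.78 -1.61 -0.28] q [-0.31  0.78  0.18  1.67 -0.18  0.7   0.42]
head [579.29 206.9 ] dyaw 0.192 fix tool x,y mm 0.78 -2.5
```

Emit:
{"api": "step_arm", "payload": {
  "series": [
    [[0,0,0.134,0.002,-0.084,0,1],[0,0,0.134,0.002,-0.084,0,1]]
  ]
}}

```text
clock: 22.75
eef_pos: [607.9, 88.8, 97.8]
tool_rot: [3.137, 0.005, 1.818]
force: [4.4, -8.5, 0.6]
width: 14.4
gripper_force: 60.3
```

```bash
python3 -c "
from h import *
head()"
```

```text
t 22.75 pos [607.9  88.8  97.8] rpy [3.137 0.005 1.818] w 14.4 gf 60.3 F [ 4.4 -8.5  0.6] T [-1.7  -1.05 -0.22] q [-0.33  0.75  0.23  1.74 -0.25  0.67  0.28]
head [578.54 205.15] dyaw -0.018 fix tool x,y mm 1.76 -1.45
```

Emit:
{"api": "step_arm", "payload": {
  "series": [
    [[0,0,0.134,0.002,-0.084,0,1],[0,0,0.134,0.002,-0.084,0,1]]
  ]
}}

```text
clock: 22.95
eef_pos: [583.8, 86.3, 98.0]
tool_rot: [3.134, 0.002, 1.609]
force: [-0.9, 1.0, -0.8]
width: 14.6
gripper_force: 59.6
```

```bash
python3 -c "
from h import *
head()"
```

```text
t 22.95 pos [583.8  86.3  98. ] rpy [3.134e+00 2.000e-03 1.609e+00] w 14.6 gf 59.6 F [-0.9  1.  -0.8] T [0.01 0.22 0.03] q [-0.37  0.73  0.28  1.82 -0.31  0.63  0.13]
head [579.19 206.21] dyaw -0.227 fix tool x,y mm 0.38 -2.47
```

Emit:
{"api": "step_arm", "payload": {
  "series": [
    [[0,0,0,0,0,0,1],[0,0,0,0,0,0,1]]
  ]
}}

```text
clock: 23.15
eef_pos: [581.5, 86.8, 97.4]
tool_rot: [3.14, 0.002, 1.613]
force: [3.1, -5.3, 0.8]
width: 14.5
gripper_force: 60.4
```

Emit:
{"api": "step_arm", "payload": {
  "series": [
    [[0,0,0.067,0.002,-0.042,0,1]]
  ]
}}

```text
clock: 23.25
eef_pos: [576.0, 86.7, 97.3]
tool_rot: [3.139, 0.001, 1.56]
force: [2.4, -5.4, 1.3]
width: 14.4
gripper_force: 60.3
```

Emit:
{"api": "step_arm", "payload": {
  "series": [
    [[0,0,0.067,0.002,-0.042,0,1]]
  ]
}}

```text
clock: 23.35
eef_pos: [569.4, 87.1, 97.3]
tool_rot: [3.139, 0.001, 1.506]
force: [4.1, -5.1, 1.9]
width: 14.3
gripper_force: 60.4
```

```bash
python3 -c "
from h import *
head()"
```

```text
t 23.35 pos [569.4  87.1  97.3] rpy [3.139e+00 1.000e-03 1.506e+00] w 14.3 gf 60.4 F [ 4.1 -5.1  1.9] T [-0.87 -0.96 -0.45] q [-0.39  0.72  0.31  1.85 -0.35  0.62  0.06]
head [577.18 206.85] dyaw -0.33 fix tool x,y mm -0.38 -0.46
```

Emit:
{"api": "step_arm", "payload": {
  "series": [
    [[0,0,0.05,0.001,-0.031,0,1]]
  ]
}}

```text
clock: 23.45
eef_pos: [564.8, 87.5, 97.4]
tool_rot: [3.138, 0.001, 1.466]
force: [5.1, -5.7, 1.7]
width: 14.9
gripper_force: 60.4
```

```bash
cat >> h.py <<'E'
def M():
    s=ctrl.read_state();r=(np.array(s['eef_pos'])-[577,206.3,0])/1000;F=s['force'];w=s['tool_rot'][2]
    print('yaw',round(w-1.836,3),'Mnut',round(s['torque'][2]+r[0]*F[1]-r[1]*F[0],2),'F',np.round(F,1),'z',round(s['eef_pos'][2],1),'rad',round(np.hypot(*r[:2])*1000,1))
E
python3 -c "
from h import *
M()"
```

```text
yaw -0.37 Mnut 0.23 F [ 5.1 -5.7  1.7] z 97.4 rad 119.4
```

Emit:
{"api": "step_arm", "payload": {
  "series": [
    [[0,0,0.05,0.001,-0.031,0,1]]
  ]
}}

```text
clock: 23.55
eef_pos: [560.3, 88.1, 97.4]
tool_rot: [3.138, 0.001, 1.427]
force: [3.7, -5.8, 1.9]
width: 14.8
gripper_force: 60.5
```

```bash
python3 -c "
from h import *
M()"
```

```text
yaw -0.409 Mnut 0.05 F [ 3.7 -5.8  1.9] z 97.4 rad 119.3
```

Emit:
{"api": "step_arm", "payload": {
  "series": [
    [[0,0,0.05,0.001,-0.031,0,1]]
  ]
}}

```text
clock: 23.65
eef_pos: [555.8, 88.9, 97.4]
tool_rot: [3.138, 0.001, 1.388]
force: [3.3, -5.3, 1.5]
width: 14.5
gripper_force: 60.4
```

```bash
python3 -c "
from h import *
M()"
```

```text
yaw -0.448 Mnut 0.04 F [ 3.3 -5.3  1.5] z 97.4 rad 119.3
```

Emit:
{"api": "step_arm", "payload": {
  "series": [
    [[0,0,0.05,0.001,-0.031,0,1]]
  ]
}}

```text
clock: 23.75
eef_pos: [551.3, 89.9, 97.3]
tool_rot: [3.138, 0.001, 1.349]
force: [3.3, -6.2, 1.2]
width: 14.5
gripper_force: 60.4
```

```bash
python3 -c "
from h import *
M()"
```

```text
yaw -0.487 Mnut -0.07 F [ 3.3 -6.2  1.2] z 97.3 rad 119.2
```

Emit:
{"api": "step_arm", "payload": {
  "series": [
    [[0,0,0.05,0.001,-0.031,0,1]]
  ]
}}

```text
clock: 23.85
eef_pos: [547.1, 90.9, 97.4]
tool_rot: [3.137, 0.0, 1.309]
force: [4.4, -6.7, 1.3]
width: 14.7
gripper_force: 60.4
```

```bash
python3 -c "
from h import *
M()"
```

```text
yaw -0.527 Mnut 0.1 F [ 4.4 -6.7  1.3] z 97.4 rad 119.2
```

Emit:
{"api": "step_arm", "payload": {
  "series": [
    [[0,0,0.05,0.001,-0.031,0,1]]
  ]
}}

```text
clock: 23.95
eef_pos: [542.8, 92.0, 97.5]
tool_rot: [3.137, 0.0, 1.269]
force: [5.4, -6.6, 2.0]
width: 14.8
gripper_force: 60.4
```

```bash
python3 -c "
from h import *
M()"
```

```text
yaw -0.567 Mnut 0.3 F [ 5.4 -6.6  2. ] z 97.5 rad 119.3
```

Emit:
{"api": "step_arm", "payload": {
  "series": [
    [[0,0,0.05,0.001,-0.031,0,1]]
  ]
}}

```text
clock: 24.05
eef_pos: [538.6, 93.2, 97.5]
tool_rot: [3.136, 0.0, 1.23]
force: [5.3, -7.9, 0.5]
width: 14.7
gripper_force: 60.4
```

```bash
python3 -c "
from h import *
M()"
```

```text
yaw -0.606 Mnut 0.37 F [ 5.3 -7.9  0.5] z 97.5 rad 119.4
```

Emit:
{"api": "step_arm", "payload": {
  "series": [
    [[0,0,0.05,0.001,-0.031,0,1]]
  ]
}}

```text
clock: 24.15
eef_pos: [533.0, 95.7, 97.2]
tool_rot: [3.139, 0.0, 1.192]
force: [2.5, -5.5, 1.5]
width: 14.6
gripper_force: 60.3
```

```bash
python3 -c "
from h import *
M()"
```

```text
yaw -0.644 Mnut 0.14 F [ 2.5 -5.5  1.5] z 97.2 rad 119.1
```

Emit:
{"api": "step_arm", "payload": {
  "series": [
    [[0,0,0,-0.012,0,0,1],[0,0,-0.134,0.005,0.084,0,1],[0,0,-0.134,0.005,0.084,0,1],[0,0,-0.134,0.005,0.084,0,1],[0,0,-0.134,0.005,0.084,0,1],[0,0,-0.134,0.005,0.084,0,1],[0,0,-0.134,0.005,0.084,0,1]]
  ]
}}

```text
clock: 24.85
eef_pos: [606.5, 88.9, 97.2]
tool_rot: [-3.141, 0.002, 1.829]
force: [2.9, -6.3, 2.7]
width: 14.4
gripper_force: 60.4
```

```bash
python3 -c "
from h import *
M()"
```

```text
yaw -0.007 Mnut -0.11 F [ 2.9 -6.3  2.7] z 97.2 rad 121.0
```

Emit:
{"api": "step_arm", "payload": {
  "series": [
    [[0,0,-0.134,0.005,0.084,0,1],[0,0,-0.134,0.005,0.084,0,1],[0,0,-0.134,0.005,0.084,0,1],[0,0,-0.134,0.005,0.084,0,1],[0,0,-0.134,0.005,0.084,0,1],[0,0,-0.134,0.005,0.084,0,1],[0,0,0,0,0,0,1]]
  ]
}}

```text
clock: 25.55
eef_pos: [671.1, 131.0, 97.6]
tool_rot: [3.14, 0.005, 2.463]
force: [4.3, -6.3, 2.3]
width: 14.5
gripper_force: 60.3
```

```bash
python3 -c "
from h import *
M();head()"
```

```text
yaw 0.627 Mnut -0.18 F [ 4.3 -6.3  2.3] z 97.6 rad 120.5
t 25.55 pos [671.1 131.   97.6] rpy [3.14  0.005 2.463] w 14.5 gf 60.3 F [ 4.3 -6.3  2.3] T [-1.14 -0.84  0.09] q [-0.27  0.82  0.06  1.53 -0.06  0.79  0.7 ]
head [577.67 206.41] dyaw 0.627 fix tool x,y mm 0.82 -0.54
```

Now a slow drive stroke with torque sampling at each step.

Emit:
{"api": "step_arm", "payload": {
  "series": [
    [[0,0,0.1,0.003,-0.063,0,1]]
  ]
}}

```text
clock: 25.65
eef_pos: [665.0, 124.2, 97.6]
tool_rot: [3.138, 0.005, 2.38]
force: [6.3, -3.8, 1.4]
width: 14.8
gripper_force: 60.4
```

```bash
python3 -c "
from h import *
M()"
```

```text
yaw 0.544 Mnut -0.02 F [ 6.3 -3.8  1.4] z 97.6 rad 120.3
```

Emit:
{"api": "step_arm", "payload": {
  "series": [
    [[0,0,0.1,0.003,-0.063,0,1]]
  ]
}}

```text
clock: 25.75
eef_pos: [658.2, 117.4, 97.9]
tool_rot: [3.137, 0.005, 2.298]
force: [6.6, -3.4, 1.1]
width: 14.8
gripper_force: 60.3
```

```bash
python3 -c "
from h import *
M()"
```

```text
yaw 0.462 Mnut 0.1 F [ 6.6 -3.4  1.1] z 97.9 rad 120.4
```

Emit:
{"api": "step_arm", "payload": {
  "series": [
    [[0,0,0.1,0.003,-0.063,0,1]]
  ]
}}

```text
clock: 25.85
eef_pos: [650.7, 111.3, 97.9]
tool_rot: [3.137, 0.004, 2.219]
force: [7.6, -3.9, 0.8]
width: 14.5
gripper_force: 60.2
```

```bash
python3 -c "
from h import *
M()"
```

```text
yaw 0.383 Mnut 0.27 F [ 7.6 -3.9  0.8] z 97.9 rad 120.2
```

Emit:
{"api": "step_arm", "payload": {
  "series": [
    [[0,0,0.1,0.003,-0.063,0,1]]
  ]
}}

```text
clock: 25.95
eef_pos: [642.5, 105.7, 97.8]
tool_rot: [3.137, 0.004, 2.14]
force: [6.2, -3.6, 0.6]
width: 14.8
gripper_force: 60.3
```

```bash
python3 -c "
from h import *
M()"
```

```text
yaw 0.304 Mnut 0.04 F [ 6.2 -3.6  0.6] z 97.8 rad 120.1
```

Emit:
{"api": "step_arm", "payload": {
  "series": [
    [[0,0,0.1,0.003,-0.063,0,1]]
  ]
}}

```text
clock: 26.05
eef_pos: [635.0, 100.9, 98.0]
tool_rot: [3.136, 0.004, 2.061]
force: [9.0, -3.9, 0.6]
width: 14.3
gripper_force: 60.3
```

```bash
python3 -c "
from h import *
M()"
```

```text
yaw 0.225 Mnut 0.33 F [ 9.  -3.9  0.6] z 98.0 rad 120.3
```

Emit:
{"api": "step_arm", "payload": {
  "series": [
    [[0,0,0.1,0.003,-0.063,0,1]]
  ]
}}

```text
clock: 26.15
eef_pos: [627.3, 97.0, 98.2]
tool_rot: [3.134, 0.004, 1.982]
force: [10.3, -3.3, 1.3]
width: 14.7
gripper_force: 60.2
```

```bash
python3 -c "
from h import *
M()"
```

```text
yaw 0.146 Mnut 0.7 F [10.3 -3.3  1.3] z 98.2 rad 120.3
```

Emit:
{"api": "step_arm", "payload": {
  "series": [
    [[0,0,0.05,0.001,-0.031,0,1]]
  ]
}}

```text
clock: 26.25
eef_pos: [621.3, 94.8, 97.9]
tool_rot: [3.137, 0.003, 1.944]
force: [2.9, -2.8, 1.6]
width: 14.6
gripper_force: 60.2
```

```bash
python3 -c "
from h import *
M()"
```

```text
yaw 0.108 Mnut -0.02 F [ 2.9 -2.8  1.6] z 97.9 rad 120.0
```

Emit:
{"api": "step_arm", "payload": {
  "series": [
    [[0,0,0.05,0.001,-0.031,0,1]]
  ]
}}

```text
clock: 26.35
eef_pos: [617.0, 93.3, 97.8]
tool_rot: [3.137, 0.003, 1.905]
force: [6.6, -5.2, 1.0]
width: 14.5
gripper_force: 60.4
```

```bash
python3 -c "
from h import *
M();head()"
```

```text
yaw 0.069 Mnut 0.11 F [ 6.6 -5.2  1. ] z 97.8 rad 119.9
t 26.35 pos [617.   93.3  97.8] rpy [3.137e+00 3.000e-03 1.905e+00] w 14.5 gf 60.4 F [ 6.6 -5.2  1. ] T [-0.97 -1.36 -0.43] q [-0.32  0.76  0.2   1.72 -0.22  0.68  0.33]
head [577.61 206.66] dyaw 0.069 fix tool x,y mm 0.14 -0.91
```

Emit:
{"api": "step_arm", "payload": {
  "series": [
    [[0,0,0.05,0.001,-0.031,0,1]]
  ]
}}

```text
clock: 26.45
eef_pos: [612.8, 92.0, 97.8]
tool_rot: [3.136, 0.003, 1.866]
force: [6.8, -5.4, 1.3]
width: 14.5
gripper_force: 60.4
```

```bash
python3 -c "
from h import *
M();head()"
```

```text
yaw 0.03 Mnut 0.13 F [ 6.8 -5.4  1.3] z 97.8 rad 119.8
t 26.45 pos [612.8  92.   97.8] rpy [3.136e+00 3.000e-03 1.866e+00] w 14.5 gf 60.4 F [ 6.8 -5.4  1.3] T [-0.98 -1.42 -0.45] q [-0.32  0.76  0.21  1.73 -0.23  0.67  0.3 ]
head [577.93 206.77] dyaw 0.03 fix tool x,y mm 0.1 -1.26
```

Emit:
{"api": "step_arm", "payload": {
  "series": [
    [[0,0,0.1,0.002,-0.063,0,1],[0,0,0.1,0.002,-0.063,0,1]]
  ]
}}

```text
clock: 26.65
eef_pos: [594.0, 87.8, 97.6]
tool_rot: [3.136, 0.002, 1.707]
force: [6.3, -3.8, 0.2]
width: 14.8
gripper_force: 60.4
```

```bash
python3 -c "
from h import *
M()"
```

```text
yaw -0.129 Mnut 0.05 F [ 6.3 -3.8  0.2] z 97.6 rad 119.7
```

Emit:
{"api": "step_arm", "payload": {
  "series": [
    [[0,0,0.05,0.001,-0.031,0,1]]
  ]
}}

```text
clock: 26.75
eef_pos: [589.7, 87.2, 97.8]
tool_rot: [3.135, 0.002, 1.667]
force: [6.9, -5.1, 0.5]
width: 14.5
gripper_force: 60.3
```

```bash
python3 -c "
from h import *
M()"
```

```text
yaw -0.169 Mnut 0.13 F [ 6.9 -5.1  0.5] z 97.8 rad 119.7
```

Emit:
{"api": "step_arm", "payload": {
  "series": [
    [[0,0,0.05,0.001,-0.031,0,1]]
  ]
}}

```text
clock: 26.85
eef_pos: [585.1, 87.0, 97.8]
tool_rot: [3.136, 0.002, 1.63]
force: [3.3, -5.7, 0.2]
width: 14.6
gripper_force: 60.2
```

```bash
python3 -c "
from h import *
M()"
```

```text
yaw -0.206 Mnut 0.07 F [ 3.3 -5.7  0.2] z 97.8 rad 119.6
```

Emit:
{"api": "step_arm", "payload": {
  "series": [
    [[0,0,0.05,0.001,-0.031,0,1]]
  ]
}}

```text
clock: 26.95
eef_pos: [579.7, 86.8, 97.5]
tool_rot: [3.137, 0.002, 1.591]
force: [5.4, -5.2, 1.3]
width: 14.5
gripper_force: 60.3
```

```bash
python3 -c "
from h import *
M()"
```

```text
yaw -0.245 Mnut 0.24 F [ 5.4 -5.2  1.3] z 97.5 rad 119.5
```

Emit:
{"api": "step_arm", "payload": {
  "series": [
    [[0,0,0.05,0.001,-0.031,0,1]]
  ]
}}

```text
clock: 27.05
eef_pos: [574.7, 86.7, 97.4]
tool_rot: [3.138, 0.002, 1.552]
force: [3.8, -6.4, 1.3]
width: 14.9
gripper_force: 60.3
```

```bash
python3 -c "
from h import *
M()"
```

```text
yaw -0.284 Mnut 0.16 F [ 3.8 -6.4  1.3] z 97.4 rad 119.6
```

Emit:
{"api": "step_arm", "payload": {
  "series": [
    [[0,0,0.1,0.002,-0.063,0,1],[0,0,0.1,0.002,-0.063,0,1],[0,0,0.1,0.002,-0.063,0,1],[0,0,0,0,0,0,1]]
  ]
}}

```text
clock: 27.45
eef_pos: [545.8, 91.2, 97.3]
tool_rot: [3.139, 0.0, 1.316]
force: [4.0, -4.5, 1.4]
width: 14.5
gripper_force: 60.4
```

```bash
python3 -c "
from h import *
M()"
```

```text
yaw -0.52 Mnut -0.03 F [ 4.  -4.5  1.4] z 97.3 rad 119.3
```

Emit:
{"api": "step_arm", "payload": {
  "series": [
    [[0,0,0.03,0,-0.019,0,1],[0,0,0,0,0,0,1]]
  ]
}}

```text
clock: 27.65
eef_pos: [543.4, 91.8, 97.2]
tool_rot: [3.139, 0.0, 1.294]
force: [4.4, -5.4, 1.2]
width: 14.7
gripper_force: 60.4
```

```bash
python3 -c "
from h import *
M()"
```

```text
yaw -0.542 Mnut 0.06 F [ 4.4 -5.4  1.2] z 97.2 rad 119.3
```

Emit:
{"api": "step_arm", "payload": {
  "series": [
    [[0,0,0.03,0,-0.019,0,1],[0,0,0,0,0,0,1]]
  ]
}}

```text
clock: 27.85
eef_pos: [540.9, 92.7, 97.3]
tool_rot: [3.138, -0.0, 1.27]
force: [4.0, -5.5, 0.5]
width: 14.4
gripper_force: 60.4
```

```bash
python3 -c "
from h import *
M()"
```

```text
yaw -0.566 Mnut -0.01 F [ 4.  -5.5  0.5] z 97.3 rad 119.2
```

Emit:
{"api": "step_arm", "payload": {
  "series": [
    [[0,0,0.03,0,-0.019,0,1],[0,0,0,0,0,0,1]]
  ]
}}

```text
clock: 28.05
eef_pos: [538.2, 93.6, 97.3]
tool_rot: [3.138, -0.0, 1.247]
force: [4.5, -5.1, 0.6]
width: 14.8
gripper_force: 60.4
```

```bash
python3 -c "
from h import *
M()"
```

```text
yaw -0.589 Mnut 0.09 F [ 4.5 -5.1  0.6] z 97.3 rad 119.2
```

Emit:
{"api": "step_arm", "payload": {
  "series": [
    [[0,0,0.03,0,-0.019,0,1],[0,0,0,0,0,0,1]]
  ]
}}

```text
clock: 28.25
eef_pos: [535.6, 94.6, 97.3]
tool_rot: [3.138, -0.001, 1.223]
force: [4.0, -5.6, 1.1]
width: 14.7
gripper_force: 60.4
```

```bash
python3 -c "
from h import *
M()"
```

```text
yaw -0.613 Mnut 0.04 F [ 4.  -5.6  1.1] z 97.3 rad 119.1
```

Emit:
{"api": "step_arm", "payload": {
  "series": [
    [[0,0,0.03,0,-0.019,0,1],[0,0,0,0,0,0,1]]
  ]
}}

```text
clock: 28.45
eef_pos: [532.8, 95.6, 97.2]
tool_rot: [3.139, -0.001, 1.2]
force: [3.9, -4.2, 1.6]
width: 14.6
gripper_force: 60.4
```

```bash
python3 -c "
from h import *
M()"
```

```text
yaw -0.636 Mnut -0.02 F [ 3.9 -4.2  1.6] z 97.2 rad 119.2
```

Emit:
{"api": "step_arm", "payload": {
  "series": [
    [[0,0,0.03,0,-0.019,0,1],[0,0,0,0,0,0,1]]
  ]
}}

```text
clock: 28.65
eef_pos: [530.1, 96.7, 97.2]
tool_rot: [3.139, -0.001, 1.176]
force: [3.8, -4.1, 2.0]
width: 14.6
gripper_force: 60.4
```

```bash
python3 -c "
from h import *
M()"
```

```text
yaw -0.66 Mnut 0.02 F [ 3.8 -4.1  2. ] z 97.2 rad 119.2
```

Emit:
{"api": "step_arm", "payload": {
  "series": [
    [[0,0,0,-0.008,0.014,0,1],[0,0,0,0,0,0,1]]
  ]
}}

```text
clock: 28.85
eef_pos: [530.8, 96.1, 97.1]
tool_rot: [3.141, -0.001, 1.178]
force: [3.9, -1.3, 0.4]
width: 14.7
gripper_force: 60.3
```

```bash
python3 -c "
from h import *
M();head()"
```

```text
yaw -0.658 Mnut 0.13 F [ 3.9 -1.3  0.4] z 97.1 rad 119.6
t 28.85 pos [530.8  96.1  97.1] rpy [ 3.141e+00 -1.000e-03  1.178e+00] w 14.7 gf 60.3 F [ 3.9 -1.3  0.4] T [-0.06 -0.85 -0.35] q [-0.48  0.7   0.38  1.95 -0.46  0.57 -0.18]
head [576.65 206.93] dyaw -0.658 fix tool x,y mm -0.38 0.21
```

Emit:
{"api": "step_arm", "payload": {
  "series": [
    [[0,0,0,-0.008,0.014,0,1],[0,0,0,0,0,0,1]]
  ]
}}

```text
clock: 29.05
eef_pos: [531.1, 95.0, 96.9]
tool_rot: [-3.14, -0.001, 1.179]
force: [1.7, 2.7, 1.1]
width: 14.8
gripper_force: 60.3
```

```bash
python3 -c "
from h import *
M();head()"
```

```text
yaw -0.657 Mnut -0.02 F [1.7 2.7 1.1] z 96.9 rad 120.4
t 29.05 pos [531.1  95.   96.9] rpy [-3.140e+00 -1.000e-03  1.179e+00] w 14.8 gf 60.3 F [1.7 2.7 1.1] T [ 0.69 -0.45 -0.08] q [-0.47  0.7   0.38  1.95 -0.46  0.58 -0.18]
head [576.84 205.92] dyaw -0.657 fix tool x,y mm 0.48 -0.35
```

Emit:
{"api": "step_arm", "payload": {
  "series": [
    [[0,0,-0.134,0.005,0.084,0,1],[0,0,-0.134,0.005,0.084,0,1],[0,0,-0.134,0.005,0.084,0,1],[0,0,-0.134,0.005,0.084,0,1],[0,0,-0.134,0.005,0.084,0,1],[0,0,-0.134,0.005,0.084,0,1]]
  ]
}}

```text
clock: 29.65
eef_pos: [605.0, 87.0, 96.8]
tool_rot: [-3.138, 0.001, 1.813]
force: [-0.1, -2.0, 3.0]
width: 14.4
gripper_force: 60.5
```

```bash
python3 -c "
from h import *
M();head()"
```

```text
yaw -0.023 Mnut -0.18 F [-0.1 -2.   3. ] z 96.8 rad 122.6
t 29.65 pos [605.   87.   96.8] rpy [-3.138e+00  1.000e-03  1.813e+00] w 14.4 gf 60.5 F [-0.1 -2.   3. ] T [-0.02  0.   -0.11] q [-0.32  0.75  0.22  1.74 -0.24  0.67  0.27]
head [576.25 203.46] dyaw -0.023 fix tool x,y mm 2.85 1.16
```

Emit:
{"api": "step_arm", "payload": {
  "series": [
    [[0,0,-0.134,0.005,0.084,0,1],[0,0,-0.134,0.005,0.084,0,1],[0,0,-0.134,0.005,0.084,0,1],[0,0,-0.134,0.005,0.084,0,1],[0,0,-0.134,0.005,0.084,0,1],[0,0,-0.134,0.005,0.084,0,1],[0,0,0,0,0,0,1]]
  ]
}}

```text
clock: 30.35
eef_pos: [669.6, 128.1, 96.9]
tool_rot: [-3.141, 0.0, 2.443]
force: [1.7, -1.2, 2.1]
width: 14.5
gripper_force: 60.4
```

```bash
python3 -c "
from h import *
M();head()"
```

```text
yaw 0.607 Mnut -0.02 F [ 1.7 -1.2  2.1] z 96.9 rad 121.3
t 30.35 pos [669.6 128.1  96.9] rpy [-3.141  0.     2.443] w 14.5 gf 60.4 F [ 1.7 -1.2  2.1] T [-0.08 -0.27 -0.05] q [-0.26  0.82  0.06  1.53 -0.06  0.79  0.69]
head [577.74 205.22] dyaw 0.607 fix tool x,y mm 1.61 0.31
```

Emit:
{"api": "step_arm", "payload": {
  "series": [
    [[0,0,0.1,0.003,-0.063,0,1],[0,0,0.1,0.003,-0.063,0,1]]
  ]
}}

```text
clock: 30.55
eef_pos: [655.9, 114.2, 97.1]
tool_rot: [3.141, 0.001, 2.278]
force: [4.7, -0.8, 2.2]
width: 14.8
gripper_force: 60.3
```

```bash
python3 -c "
from h import *
M()"
```

```text
yaw 0.442 Mnut 0.22 F [ 4.7 -0.8  2.2] z 97.1 rad 121.2
```

Emit:
{"api": "step_arm", "payload": {
  "series": [
    [[0,0,0.1,0.003,-0.063,0,1]]
  ]
}}

```text
clock: 30.65
eef_pos: [648.9, 107.6, 97.4]
tool_rot: [3.14, 0.002, 2.199]
force: [5.6, -1.9, 1.1]
width: 14.8
gripper_force: 60.3
```

```bash
python3 -c "
from h import *
M()"
```

```text
yaw 0.363 Mnut 0.15 F [ 5.6 -1.9  1.1] z 97.4 rad 122.1
```

Emit:
{"api": "step_arm", "payload": {
  "series": [
    [[0,0,0.1,0.003,-0.063,0,1]]
  ]
}}

```text
clock: 30.75
eef_pos: [641.7, 102.5, 97.6]
tool_rot: [3.138, 0.002, 2.12]
force: [1.9, 3.9, 0.9]
width: 14.6
gripper_force: 60.2
```

```bash
python3 -c "
from h import *
M()"
```

```text
yaw 0.284 Mnut 0.18 F [1.9 3.9 0.9] z 97.6 rad 122.3
```

Emit:
{"api": "step_arm", "payload": {
  "series": [
    [[0,0,0.1,0.003,-0.063,0,1]]
  ]
}}

```text
clock: 30.85
eef_pos: [632.9, 99.3, 97.4]
tool_rot: [3.138, -0.0, 2.041]
force: [5.6, 3.3, -0.3]
width: 14.4
gripper_force: 60.3
```

```bash
python3 -c "
from h import *
M()"
```

```text
yaw 0.205 Mnut 0.21 F [ 5.6  3.3 -0.3] z 97.4 rad 120.7
```

Emit:
{"api": "step_arm", "payload": {
  "series": [
    [[0,0,0.05,0.001,-0.031,0,1]]
  ]
}}

```text
clock: 30.95
eef_pos: [629.2, 97.6, 97.7]
tool_rot: [3.137, 0.0, 2.003]
force: [7.0, 1.0, -0.4]
width: 14.8
gripper_force: 60.2
```

```bash
python3 -c "
from h import *
M()"
```

```text
yaw 0.167 Mnut 0.44 F [ 7.   1.  -0.4] z 97.7 rad 120.6
```

Emit:
{"api": "step_arm", "payload": {
  "series": [
    [[0,0,0.05,0.001,-0.031,0,1]]
  ]
}}

```text
clock: 31.05
eef_pos: [625.7, 96.1, 97.8]
tool_rot: [3.136, 0.001, 1.965]
force: [7.1, 1.8, 0.1]
width: 14.4
gripper_force: 60.1
```

```bash
python3 -c "
from h import *
M();head()"
```

```text
yaw 0.129 Mnut 0.64 F [7.1 1.8 0.1] z 97.8 rad 120.5
t 31.05 pos [625.7  96.1  97.8] rpy [3.136e+00 1.000e-03 1.965e+00] w 14.4 gf 60.1 F [7.1 1.8 0.1] T [ 0.45 -1.58 -0.23] q [-0.3   0.77  0.18  1.69 -0.2   0.69  0.37]
head [579.53 206.86] dyaw 0.129 fix tool x,y mm 0.75 -2.75
```

Emit:
{"api": "step_arm", "payload": {
  "series": [
    [[0,0,0,0,0,0,1],[0,0,0,0,0,0,1],[0,0,0,0,0,0,1]]
  ]
}}

```text
clock: 31.35
eef_pos: [623.2, 95.0, 97.0]
tool_rot: [-3.141, -0.0, 1.968]
force: [3.1, -0.2, 1.1]
width: 14.5
gripper_force: 60.3
```

```bash
python3 -c "
from h import *
M();p=shot('scene');head()
X0,Y0,S=330,145,8
im=cv2.resize(p['img'][Y0:Y0+70,X0:X0+90,::-1],None,fx=S,fy=S,interpolation=2)
cv2.imwrite('pics/c7.png',im)"
```

```text
yaw 0.132 Mnut 0.14 F [ 3.1 -0.2  1.1] z 97.0 rad 120.5
t 31.4 pos [623.3  95.1  97. ] rpy [-3.141 -0.     1.968] w 14.7 gf 60.3 F [ 3.3 -0.1  2. ] T [ 0.23 -0.57 -0.29] q [-0.3   0.77  0.18  1.69 -0.19  0.7   0.37]
head [576.87 205.71] dyaw 0.132 fix tool x,y mm 0.79 0.15
```

Emit:
{"api": "step_arm", "payload": {
  "series": [
    [[0,0,0.025,0,-0.016,0,1],[0,0,0,0,0,0,1],[0,0,0,0,0,0,1]]
  ]
}}

```text
clock: 31.7
eef_pos: [621.0, 94.2, 97.0]
tool_rot: [-3.141, -0.0, 1.949]
force: [2.0, 0.4, 2.2]
width: 14.8
gripper_force: 60.4
```

```bash
python3 -c "
from h import *
M();head()"
```

```text
yaw 0.113 Mnut -0.04 F [2.  0.4 2.2] z 97.0 rad 120.4
t 31.7 pos [621.   94.2  97. ] rpy [-3.141 -0.     1.949] w 14.8 gf 60.4 F [2.  0.4 2.2] T [ 0.36 -0.48 -0.28] q [-0.31  0.77  0.18  1.7  -0.2   0.7   0.36]
head [576.69 205.75] dyaw 0.113 fix tool x,y mm 0.69 0.29
```

Emit:
{"api": "step_arm", "payload": {
  "series": [
    [[0,0,0.134,0.004,-0.084,0,1],[0,0,0.134,0.004,-0.084,0,1],[0,0,0.1,0.003,-0.063,0,1]]
  ]
}}

```text
clock: 32.0
eef_pos: [588.7, 86.5, 97.3]
tool_rot: [3.138, -0.001, 1.655]
force: [5.9, 2.9, 0.3]
width: 14.8
gripper_force: 60.3
```

```bash
python3 -c "
from h import *
M()"
```

```text
yaw -0.181 Mnut 0.22 F [5.9 2.9 0.3] z 97.3 rad 120.4
```

Emit:
{"api": "step_arm", "payload": {
  "series": [
    [[0,0,0.067,0.002,-0.042,0,1]]
  ]
}}

```text
clock: 32.1
eef_pos: [583.3, 86.3, 97.6]
tool_rot: [3.137, -0.001, 1.604]
force: [8.0, 1.2, -1.4]
width: 14.6
gripper_force: 60.1
```

```bash
python3 -c "
from h import *
M()"
```

```text
yaw -0.232 Mnut 0.6 F [ 8.   1.2 -1.4] z 97.6 rad 120.2
```

Emit:
{"api": "step_arm", "payload": {
  "series": [
    [[0,0,0.067,0.002,-0.042,0,1]]
  ]
}}

```text
clock: 32.2
eef_pos: [577.2, 85.9, 97.6]
tool_rot: [3.137, -0.0, 1.552]
force: [5.9, -0.8, -0.7]
width: 14.6
gripper_force: 60.2
```

```bash
python3 -c "
from h import *
M()"
```

```text
yaw -0.284 Mnut 0.14 F [ 5.9 -0.8 -0.7] z 97.6 rad 120.4
```

Emit:
{"api": "step_arm", "payload": {
  "series": [
    [[0,0,0.067,0.002,-0.042,0,1]]
  ]
}}

```text
clock: 32.3
eef_pos: [569.4, 85.7, 97.3]
tool_rot: [3.14, 0.001, 1.5]
force: [2.1, -1.4, 0.7]
width: 14.7
gripper_force: 60.3
```

```bash
python3 -c "
from h import *
M();head()"
```

```text
yaw -0.336 Mnut -0.02 F [ 2.1 -1.4  0.7] z 97.3 rad 120.9
t 32.3 pos [569.4  85.7  97.3] rpy [3.14e+00 1.00e-03 1.50e+00] w 14.7 gf 60.3 F [ 2.1 -1.4  0.7] T [-0.04 -0.63 -0.29] q [-0.39  0.72  0.3   1.85 -0.34  0.62  0.05]
head [577.96 205.36] dyaw -0.336 fix tool x,y mm 1.04 -1.34
```

The resistance peaked and slipped at the yaw predicted for a nut that no longer moves (0.6 N m at 1.60, a 22.5° pitch from the previous slip). That is well above the nut's 0.25 N m running torque, so it is tight. I'll lift off.

Emit:
{"api": "step_arm", "payload": {
  "series": [
    [[0,0,0,0,0,-0.02,1],[0,0,0,0,0,-0.04,1],[0,0,0,0,0,-0.06,1],[0,0,0,0,0,-0.1,1],[0,0,0,0,0,-0.15,1],[0,0,0,0,0,-0.15,1],[0,0,0,0,0,-0.15,1],[0,0,0,0,0,-0.1,1],[0,0,0,0,0,0,1]]
  ]
}}

```text
clock: 33.2
eef_pos: [569.1, 86.5, 214.6]
tool_rot: [3.14, -0.001, 1.504]
force: [-0.5, 0.6, -2.6]
width: 14.7
gripper_force: 59.7
```

Emit:
{"api": "step_arm", "payload": {
  "series": [
    [[0,0,0.1,0,0,0,1],[0,0,0.17,0,0,0,1],[0,0,0.17,0,0,0,1],[0,0,0.17,0,0,0,1],[0,0,0.17,0,0,0,1],[0,0,0.17,0,0,0,1],[0,0,0.17,0,0,0,1],[0,0,0.17,0,0,0,1],[0,0,0.17,0,0,0,1],[0,0,0.17,0,0,0,1],[0,0,0.17,0,0,0,1],[0,0,0.158,0,0,0,1]]
  ]
}}

```text
clock: 34.4
eef_pos: [567.0, 86.8, 211.1]
tool_rot: [-3.142, 0.004, -0.039]
force: [0.3, -0.3, -3.6]
width: 14.5
gripper_force: 59.7
```

```bash
python3 -c "
from h import *
go(468.4,-359.9,100,-0.038)"
```

```text
t 34.4 pos [567.   86.8 211.1] rpy [-3.142  0.004 -0.039] w 14.5 gf 59.7 F [ 0.3 -0.3 -3.6] T [-0.03  0.18  0.01] q [-0.69  0.68  0.82  1.77 -0.59  0.96 -1.24]
shift units [-0.536  3.002  0.743] turn units [-0.     0.006 -0.002]
```

Emit:
{"api": "step_arm", "payload": {
  "series": [
    [[0,0,0,-0.045,0.15,0,1],[0,0,0,-0.045,0.27,0,1],[0,0,0,-0.045,0.27,0,1],[0,0,0,-0.045,0.27,0,1],[0,0,0,-0.045,0.27,0,1],[0,0,0,-0.045,0.27,0,1],[0,0,0,-0.045,0.27,0,1],[0,0,0,-0.045,0.27,0,1],[0,0,0,-0.045,0.27,0,1],[0,0,0,-0.045,0.27,0,1],[0,0,0,-0.045,0.27,0,1],[0,0,0,-0.041,0.152,0,1]]
  ]
}}

```text
clock: 35.6
eef_pos: [470.1, -363.8, 211.5]
tool_rot: [3.141, 0.003, -0.038]
force: [-0.0, -0.1, -2.3]
width: 14.4
gripper_force: 59.7
```

Emit:
{"api": "step_arm", "payload": {
  "series": [
    [[0,0,0,0,0,0.15,1],[0,0,0,0,0,0.25,1],[0,0,0,0,0,0.25,1],[0,0,0,0,0,0.25,1],[0,0,0,0,0,0.15,1],[0,0,0,0,0,0,1],[0,0,0,0,0,0,1]]
  ]
}}

```text
clock: 36.3
eef_pos: [471.9, -360.5, 54.6]
tool_rot: [-3.14, 0.002, -0.035]
force: [0.3, -0.2, -2.4]
width: 14.3
gripper_force: 59.6
```

```bash
python3 -c "
from h import *
go(468.4,-359.9,8,-0.038)
b=shot('scene');a=shot('top')
for p in(b,):
  for n,off in(('wrench_head',120),('wrench_grip',0)):
    for r in ctrl.recognise(p,n)[:3]: print(n,np.round(r['centre']),round(r['score'],2))
A=cv2.resize(b['img'][240:420,60:280,::-1],None,fx=3,fy=3,interpolation=2)
cv2.imwrite('pics/c8.png',A)"
```

```text
t 36.3 pos [ 471.9 -360.5   54.6] rpy [-3.14e+00  2.00e-03 -3.50e-02] w 14.3 gf 59.6 F [ 0.3 -0.2 -2.4] T [-0.07  0.16 -0.01] q [ 0.26  0.87  0.57  1.82 -0.72  0.67 -0.35]
shift units [-0.023 -0.003  0.311] turn units [-0.002  0.002  0.004]
wrench_head [166. 358.] 0.94
wrench_head [ 70. 282.] 0.84
wrench_head [264. 152.] 0.74
wrench_grip [ 66. 285.] 0.97
wrench_grip [261. 154.] 0.67
wrench_grip [167. 355.] 0.63
```

View pics/c8.png

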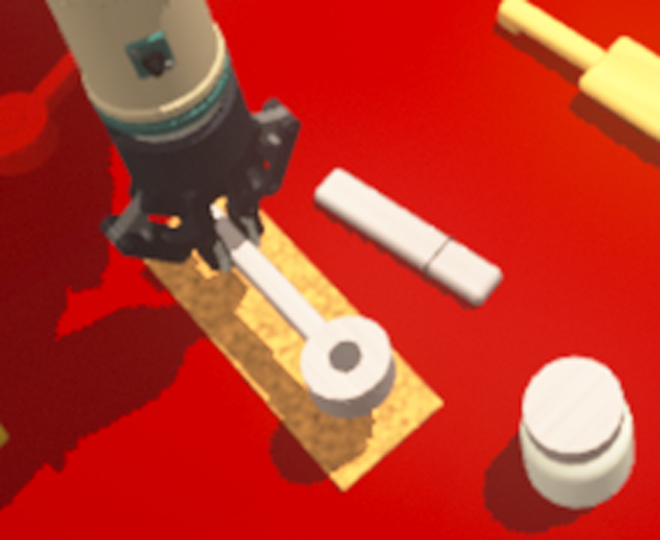

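The scene crop shows the wrench held over the mat, aligned with it, head at (345,355), with everything else clear. I'll lower it.

Emit:
{"api": "step_arm", "payload": {
  "series": [
    [[0,0,0,-0.023,-0.003,0.1,1],[0,0,0,0,0,0.1,1],[0,0,0,0,0,0.05,1],[0,0,0,0,0,0.03,1],[0,0,0,0,0,0.02,1],[0,0,0,0,0,0,1],[0,0,0,0,0,0,1]]
  ]
}}

```text
clock: 37.2
eef_pos: [469.3, -360.7, 10.3]
tool_rot: [3.141, -0.0, -0.035]
force: [-0.2, -0.6, -3.0]
width: 14.7
gripper_force: 59.6
```

```bash
python3 -c "
from h import *
go(468.4,-359.9,8,-0.038)
a,p=__import__('pickle').load(open('cams.pkl','rb'))
h=ray(p,(60+345/3-.4,240+355/3-.4),79);print('head seen before',h)
f=lambda x,y:(60+x/3-.4,240+y/3-.4)
print('mat end',[ray(p,f(*q),4) for q in((443,402),(344,490))])"
```

```text
t 37.2 pos [ 469.3 -360.7   10.3] rpy [ 3.141 -0.    -0.035] w 14.7 gf 59.6 F [-0.2 -0.6 -3. ] T [-0.03  0.16 -0.  ] q [ 0.3   0.93  0.51  1.84 -0.78  0.59 -0.3 ]
shift units [-0.006 -0.005  0.015] turn units [ 0.001 -0.     0.003]
head seen before [ 591.65609691 -362.78990921   79.        ]
mat end [array([ 625.06376815, -325.86722054,    4.        ]), array([ 622.37800429, -404.7513055 ,    4.        ])]
```

Emit:
{"api": "step_arm", "payload": {
  "series": [
    [[0,0,0,-0.006,0,0.01,1],[0,0,0,0,0,0.006,1],[0,0,0,0,0,0.003,1],[0,0,0,0,0,0,1],[0,0,0,0,0,0,1]]
  ]
}}

```text
clock: 37.7
eef_pos: [468.2, -360.4, 7.6]
tool_rot: [-3.142, -0.0, -0.035]
force: [-0.6, 1.5, 2.9]
width: 14.4
gripper_force: 60.4
```

Contact made. I'll release gently (partial opening) and retreat.

Emit:
{"api": "step_arm", "payload": {
  "series": [
    [[0,0,0,0,0,0,0.7],[0,0,0,0,0,0,0.6],[0,0,0,0,0,0,0.5],[0,0,0,0,0,0,0.5],[0,0,0,0,0,0,0.5],[0,0,0,0,0,-0.05,0.5],[0,0,0,0,0,-0.15,0.5],[0,0,0,0,0,-0.25,0.5],[0,0,0,0,0,-0.25,0.5],[0,0,0,0,0,-0.25,0.5],[0,0,0,0,0,-0.25,0.5],[0,0,0,0,0,-0.2,0.5]]
  ]
}}

```text
clock: 38.9
eef_pos: [468.3, -360.8, 220.1]
tool_rot: [3.14, -0.002, -0.036]
force: [1.3, 0.1, -0.0]
width: 42.6
gripper_force: 0.0
```

Emit:
{"api": "step_arm", "payload": {
  "series": [
    [[0,0,0,0,-0.25,-0.1,0.5],[0,0,0,0,-0.3,0,0.5],[0,0,0,0,-0.3,0,0.5],[0,0,0,0,-0.3,0,0.5],[0,0,0,0,-0.3,0,0.5],[0,0,0,0,-0.3,0,0.5],[0,0,0,0,-0.25,0,0.5],[0,0,0,0,0,0,0.5]]
  ]
}}

```text
clock: 39.7
eef_pos: [478.8, -54.0, 231.9]
tool_rot: [-3.138, 0.002, -0.026]
force: [0.2, 0.2, -0.5]
width: 42.9
gripper_force: 0.0
```

```bash
python3 -c "
from h import *
st();a=shot('top');b=shot('scene')
A=cv2.resize(a['img'][100:250,120:440,::-1],None,fx=2.5,fy=2.5,interpolation=2)
B=cv2.resize(b['img'][110:230,290:430,::-1],None,fx=1.6,fy=1.6,interpolation=2)
C=cv2.resize(b['img'][240:420,60:350,::-1],None,fx=1.2,fy=1.2,interpolation=2)
o=np.zeros((600,800,3),np.uint8);o[:375]=A;o[375:375+192,:224]=B;o[375:375+216,300:648]=C
cv2.imwrite('pics/c9.png',o)"
```

```text
t 39.7 pos [478.8 -54.  231.9] rpy [-3.138e+00  2.000e-03 -2.600e-02] w 42.9 gf 0.0 F [ 0.2  0.2 -0.5] T [-0.   -0.05  0.02] q [-0.52  0.51  0.85  1.99 -0.51  0.87 -0.99]
```

View pics/c9.png

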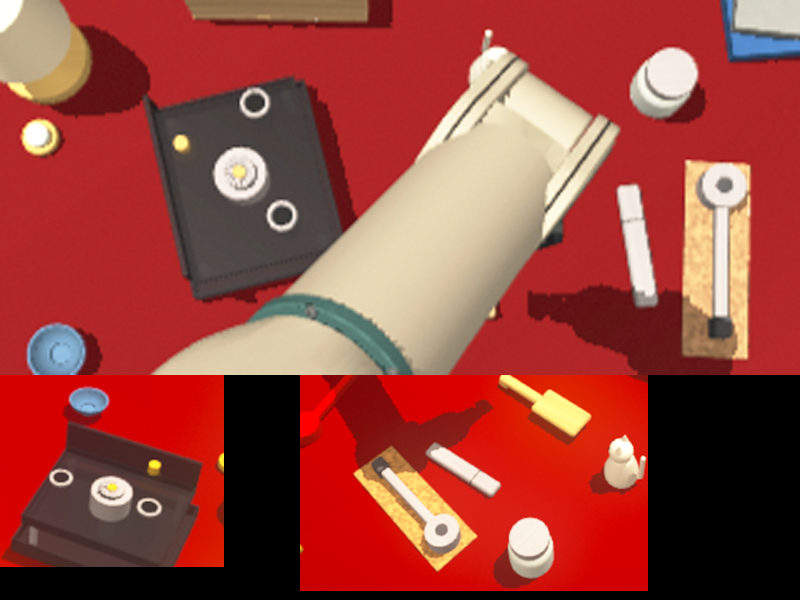

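The wrench lies centred lengthwise on the mat, and everything else is unmoved (file case, jar, cat, scent at (181,143)). Last, a numeric check of the nut's yellow mark before and after.

```bash
python3 -c "
from h import *
a,b=__import__('pickle').load(open('cams.pkl','rb'))
a2=shot('top');b2=shot('scene')
for n,p0,p1 in(('top',a,a2),('scene',b,b2)):
  for z in (104,):
    c=proj(p0,[577,206,z])
    for p in(p0,p1):
      im=p['img'].astype(float);H,W=im.shape[:2]
      v,u=np.mgrid[:H,:W];m=np.hypot(u-c[0],v-c[1])<9
      y=np.clip((im[...,0]+im[...,1])/2-im[...,2]-40,0,None)*m
      q=np.array([(u*y).sum(),(v*y).sum()])/y.sum()
      # principal axis of the mark in world
      pts=np.array([ray(p,(uu,vv),112)[:2] for uu,vv in zip(u[y>20],v[y>20])]);w=y[y>20]
      mu=(pts*w[:,None]).sum(0)/w.sum();C=((pts-mu).T*w)@(pts-mu)/w.sum();e,V=np.linalg.eigh(C)
      print(n,'c',c.round(1),'yellow',q.round(2),'world',mu.round(1),'sd',np.sqrt(e).round(1),'axis',round(np.arctan2(V[1,1],V[0,1]),2),len(w))
"
```

```text
top c [215.3 168.4] yellow [215.1 168.4] world [575.2 205.1] sd [3.4 3.9] axis 0.85 22
top c [215.3 168.4] yellow [215.15 168.24] world [575.5 205.1] sd [3.4 3.7] axis 0.8 22
scene c [359.6 179.5] yellow [359.69 179.71] world [581.8 198.5] sd [3.5 3.6] axis 2.12 28
scene c [359.6 179.5] yellow [359.68 179.7 ] world [581.8 198.5] sd [3.4 3.6] axis 1.75 28
```

```bash
python3 -c "
from cell import ctrl
print(ctrl.finish_job())"
```

```text
the job is handed in; nothing more can be done
None
```

The job is handed in at about 40 s of the 72 s allowed. The nut is tight judging by torque only: it resisted about 0.6 N m without turning, against 0.25 N m to turn it, and no image could confirm its angle. The wrench stayed on the nut until then, it now lies flat along the middle of the cork mat, released, and nothing else visible had moved (the arm hid part of the last view).

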